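# Stand the filter column up and gate it into its bench clamp

## Robot

A 7-joint arm with a two-finger parallel gripper is mounted at the origin on the work surface. World frame = base frame: x ahead of the robot, y to its left, z up, the work surface at z = 0. Lengths are in m, angles in rad, forces in N, time in s.
With the tool pointing down it reaches from about 0.425 to 0.95 m from the base axis. Payload 4.7 kg.
Tool frame: the origin (TCP) lies on the centre line of the jaws, within the pads' length; the fingertips stand robot.nose_length ahead of it and the grasp point (between the pads) lies 8 mm behind it (robot.nose_length is the distance from the TCP to the fingertips, in m); z points along the fingers, x is the direction in which the jaws open and shut, and the axes are right-handed (so a half turn about z gives the same grasp; the last joint's range is limited). The gripper opens to 85 mm and grips with 20 to 120 N. Pads are 22 mm wide; open, the fingers measure 114 mm over their backs; the gripper's body (76 mm by 85 mm) begins 54 mm behind the grasp point. The pads swing forward as they close: fully open they stand 13 mm farther back than shut.
Start: joints at [1.311, 0.469, -0.049, 1.532, 0.024, 1.141, -0.082], TCP at [0.154, -0.657, 0.215] pointing down, gripper open.
Joint ranges: [-2.59, 2.59], [-0.33, 1.99], [-1.39, 1.29], [0.1, 2.45], [-1.04, 4.18], [0.21, 1.99], [-2.66, 2.66]. Speed limits (rad/s): [2.57, 2.57, 3.14, 3.14, 3.14, 3.14, 3.14].

## Interface

Orientations are given as [roll, pitch, yaw] about the fixed x, y, z axes, in that order (R = Rz(yaw) Ry(pitch) Rx(roll)).
In Python, from plant import robot gives the robot as it stands. Calls block until the motion is done:
- robot.goto(position, orientation): joint-space move of the TCP to a pose.
- robot.move_straight(position, vel=0.15, attitude=None, contact_N=None): straight line of the TCP; attitude=None keeps the orientation; vel is the mean speed in m/s. With contact_N (N) it stops when the force on the tool has changed by that much, and returns True; else False.
- robot.move_joints(angles): joint-space move.
- robot.grip(opening, strength=None): opening from 0.0 (shut) to 1.0 (fully open); strength is the grip in N (None keeps the last); returns when the fingers have stopped.
- robot.sleep(seconds).
- robot.inverse_kinematics(position, orientation): joint angles nearest the present ones, or None.
- robot.sense(): the state.
- robot.grab_frame(name): name is "scene" or "top" or "wrist"; returns a dict with "image" (400x640x3 uint8, red, green, blue), "range_z" (400x640 float32, m along the optical axis (not along the pixel's ray), 0 where there is no reading), "fx", "fy", "cx", "cy" (pixels), "dist_coeffs" ([k1, k2, p1, p2, k3] as OpenCV has them; the pictures are not rectified), "R" (3x3) and "t" (3): a world point X has camera coordinates R X + t. Camera axes: x right, y down, z forward; pixel columns grow to the right and rows downward; lengths in m; the calibration is good to about 2 mm. A picture is of the moment at which its call begins.
A pose or a line that the arm cannot do raises robot.IKError and nothing moves.
- robot.close_job(): hands the job in, once; it reports no verdict.
The state is a dict: "t": time; "joint_pos": joint angles; "joint_velocities": joint speeds; "effort": joint torques, N m; "tcp_pos": TCP position; "tcp_rot": TCP orientation; "wrist_force": force on the tool from outside, world axes, zero at the start; "torque": the same for the moment, N m; "opening": opening from 0.0 (shut) to 1.0 (fully open).
Only numpy, scipy, OpenCV 4.12 (cv2) and the standard library are available. Lean on these libraries where they do the work, as an engineer would, in place of code of your own. Each camera call takes 0.05 s, during which the arm holds its last target.

## Task

Stand the lying steel filter column up where it lies, raising it by its free end while its square foot stays on the bench as the pivot. Then move it, upright, into the open bay of the bench clamp, set it down gently on its foot in the middle of the bay, and swing the gate fully shut in front of it. Let go of everything, and leave the other things on the bench where they are.

Things in the scene. Friction and masses are not known exactly. Their poses are not given: they have to be found in the camera images.
- column_mid (a point): The filter column: plain steel cylinder 34 mm in diameter with a square aluminium foot block, 44 x 44 mm and 16 mm thick, at one end; 165 mm long over all, about 0.45 kg, loose. This point: on its axis, 82.5 mm from either end. x runs along the column from foot to free end (up when it stands); z points up while it lies on a flat of the foot and on the rim of its free end, sloping 2 degrees.
- column_foot (a point): Centre of the column's foot end face (its underside when standing), 82.5 mm from column_mid; at height 0 when it stands, about 22 mm while it lies. Axes as column_mid. Raised by the free end, the column turns about the lower edge of this face, 22 mm off the axis, and swivels between finger pads that grip it lightly (about 6 N).
- bay (a point): Centre of the clamp's bay, on the bench (height 0): where the middle of the column's foot belongs. x points from the open mouth into the bay, z up. The two cheeks (inner faces at y = -23 and +23 mm) reach from x = -22 to +42 mm at heights 50 to 83 mm, with free space for the foot beneath; a block at the front of the +y cheek carries the gate's hinge.
- clamp: The bench clamp, grey back plate and aluminium cheeks, fixed to the bench; origin and axes as point bay. A rubber stop faces the column at x = +28 mm (heights 51 to 82 mm). The back plate stands at x = +40 to +52 mm, 85 mm tall and 100 mm wide; a 6 mm thick flange lies behind it to x = 120 mm.
- gate (a joint): Angle of the clamp's gate about its upright hinge: 0 is fully shut (the gate lies along -y of the bay, across the mouth, against its stop), growing as it swings out to -x of the bay (at 1.57 it points along -x); up to 2.3. It starts open, at 1.8 to 2.2. Light friction: it stays where it is left; about 0.5 N at the handle moves it.
- gate_hinge (a point): On the gate's hinge axis, at bay x = -32, y = +34 mm, 66 mm above the bench. The gate is a steel bar 8 mm thick, 14 mm tall, 96 mm from hinge to handle, at heights 59 to 73 mm.
- gate_handle (a point): The gate's upright round black handle, 14 mm in diameter, on the bar's free end, 96 mm from the hinge axis, heights 58 to 150 mm. This point is on its axis, 130 mm above the bench (20 mm under its top): where to pinch it from above. Shut, it is at bay x = -32, y = -62 mm.
- spanner: Bystander, to be left alone: a steel spanner 150 mm long lying flat between and beyond the column and the clamp. Origin at its underside centre.
- beaker: Bystander, to be left alone: an open glass beaker, 70 mm wide, 90 mm tall. Origin at its underside centre.
- reagent: Bystander, to be left alone: an amber reagent bottle, 60 mm wide, 120 mm tall. Origin at its underside centre.
- jar: Bystander, to be left alone: a jar, 60 mm wide, 75 mm tall. Origin at its underside centre.
- dish: Bystander, to be left alone: a flat clear round dish, 90 mm wide, 14 mm tall, to the left of the clamp, towards the robot. Origin at its underside centre.
- tipbox: Bystander, to be left alone: a grey open divided box, 85 x 120 x 55 mm. Origin at its underside centre.
- weight: Bystander, to be left alone: a steel block weight, 50 x 50 x 35 mm. Origin at its underside centre.
- column: The whole column, as described under column_mid; its origin and axes are those of column_mid.
Not all that is in view belongs to the job. What is shaped like the column but yellow is not meant. Of the things that look like the clamp, the larger one is meant.

How it is judged:
By the outcome, as a careful person would: the job done as asked, in the order asked, and still so for the second after the job is handed in, with the robot touching nothing.
It also fails if it takes over 72 s, if anything falls off the work surface, if the arm or the gripper's body presses on something with over 40 N, if the wrist force passes 120 N, or if a joint passes its speed limit or range.

## Working session

There is one attempt and no reset: what is moved stays moved. The work goes in short steps, each a Python script; the robot and the scene stay as the last script left them, time stands still between calls to the robot, and variables do not carry over. Pictures are saved under pics/ and viewed, and the job is handed in when it is done.

```bash
ls; mkdir -p pics
python3 - <<'E'
from plant import robot
import cv2,numpy as np,pickle
for n in ["scene","top","wrist"]:
    f=robot.grab_frame(n); pickle.dump(f,open(f"pics/{n}0.pkl","wb"))
    cv2.imwrite(f"pics/{n}0.png",f["image"][...,::-1]); print(n,f["fx"],f["cx"],f["cy"],f["dist_coeffs"],f["R"],f["t"])
s=robot.sense();print(s,robot.nose_length)
E
```

```text
pics
scene 449.98264240473515 308.9673845049954 199.35906560444448 [0.01436776 0.         0.         0.         0.        ] [[-0.18140299  0.98325155 -0.01758838]
 [ 0.72167329  0.12095146 -0.68158521]
 [-0.66804238 -0.13633466 -0.73152734]] [ 0.10023378 -0.30854438  1.53721521]
top 448.35098992578065 323.0992487418733 201.70846341728608 [-0.09970373  0.          0.          0.          0.        ] [[ 0.00972445 -0.99986811  0.01300747]
 [-0.99442001 -0.01103631 -0.10491446]
 [ 0.10504418 -0.01191465 -0.99439618]] [-0.02072841  0.52318735  1.17093712]
wrist 315.41668954901075 318.59581894874435 197.46223230372155 [-0.04623824  0.          0.          0.          0.        ] [[ 0.22833226 -0.97358224 -0.00141386]
 [-0.93198469 -0.21899598  0.28886899]
 [-0.28154735 -0.06464042 -0.95736759]] [-0.67393445 -0.03800021  0.37893656]
{'t': 0.15, 'joint_pos': array([ 1.31109041,  0.46929164, -0.04857461,  1.533406  ,  0.02410015,
        1.14101205, -0.08229154]), 'joint_velocities': array([-0.00023329, -0.00261017, -0.0006103 , -0.00200168,  0.00118213,
        0.00096981, -0.00101221]), 'effort': array([ 3.52447105e-04, -5.10769057e+01, -4.69761703e-02, -2.37981158e+01,
        1.07022034e-02,  5.34415522e-03,  6.99116541e-06]), 'tcp_pos': array([ 0.15431179, -0.65664296,  0.21388427]), 'tcp_rot': array([ 3.14153525e+00,  1.53060823e-03, -1.33997476e+00]), 'wrist_force': array([-0.10318816,  0.61883791,  0.83715305]), 'torque': array([-0.02362224, -0.02334084,  0.00905253]), 'opening': 1.0034450152417735} 0.011
```

View pics/scene0.png

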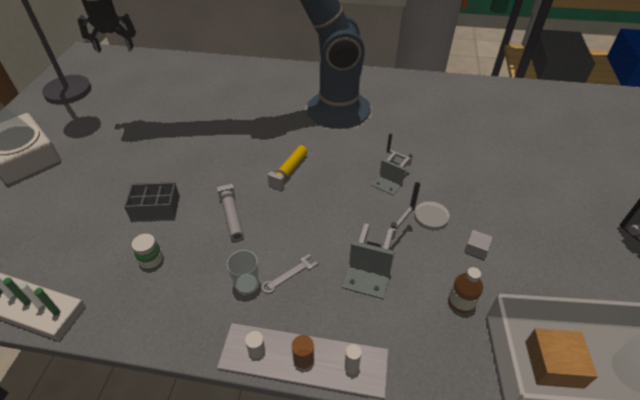

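View pics/top0.png

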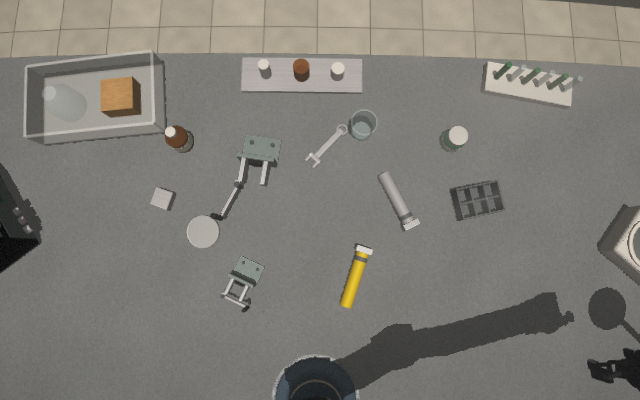

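View pics/wrist0.png

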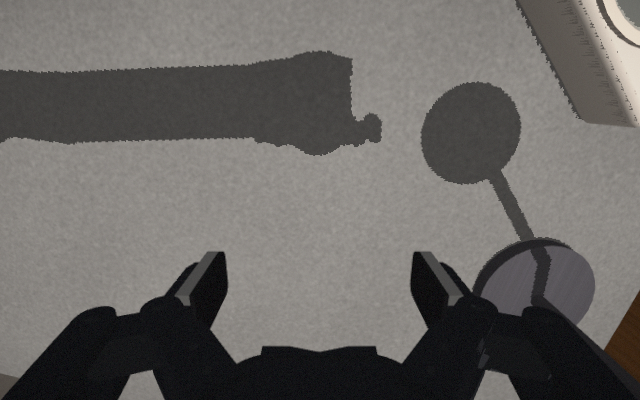

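The scene and top views agree. In the top view the steel column lies from its free end at (385,175) to its foot at (410,225). The larger clamp is at (262,150) with its mouth toward the robot, and its gate is open from the hinge (240,183) to the handle (217,216). Next I'll measure these.

```bash
cat > h.py <<'E'
import numpy as np,cv2
def cloud(f):
    z=f["range_z"]; h,w=z.shape
    K=np.array([[f["fx"],0,f["cx"]],[0,f["fy"],f["cy"]],[0,0,1.]])
    u,v=np.meshgrid(np.arange(w),np.arange(h))
    p=cv2.undistortPoints(np.stack([u,v],-1).reshape(-1,1,2).astype(float),K,np.array(f["dist_coeffs"])).reshape(h,w,2)
    X=np.dstack([p[...,0]*z,p[...,1]*z,z])
    P=(X-np.array(f["t"]))@np.array(f["R"])
    P[z==0]=np.nan
    return P
def proj(f,X):
    K=np.array([[f["fx"],0,f["cx"]],[0,f["fy"],f["cy"]],[0,0,1.]])
    r=cv2.Rodrigues(np.array(f["R"]))[0]
    return cv2.projectPoints(np.atleast_2d(X).astype(float),r,np.array(f["t"]),K,np.array(f["dist_coeffs"]))[0].reshape(-1,2)
E
python3 - <<'E'
from h import *; import pickle
np.set_printoptions(precision=4,suppress=True)
f=pickle.load(open("pics/top0.pkl","rb")); P=cloud(f)
for n,(u,v) in dict(table=(330,200),free=(386,180),mid=(396,200),foot=(410,222),plate=(262,150),handle=(216,216),bar=(230,200),dish=(203,231),stub=(440,200),spA=(312,160),spB=(342,130),beaker=(362,130)).items(): print(n,P[v,u])
# rect orthographic crop
print(np.nanmedian(P[100:250,280:300].reshape(-1,3),0))
def rect(box,lo,hi):
    u0,v0,u1,v1=box; Q=P[v0:v1,u0:u1].reshape(-1,3); Q=Q[(Q[:,2]>lo)&(Q[:,2]<hi)]; print(box,lo,hi,len(Q),cv2.minAreaRect(Q[:,:2].astype(np.float32)),Q.mean(0)); return Q
rect((370,165,425,240),.012,.06)
rect((370,165,425,240),.036,.06)
rect((236,130,290,190),.076,.1)
rect((236,130,290,190),.0,.1)
rect((205,170,250,225),.1,.16)
rect((205,170,250,225),.06,.08)
im=f["image"][...,::-1]
cv2.imwrite("pics/topc.png",cv2.resize(im[110:250,190:440],None,fx=3.2,fy=3.2,interpolation=cv2.INTER_CUBIC))
s=pickle.load(open("pics/scene0.pkl","rb"))["image"][...,::-1]
cv2.imwrite("pics/scc.png",cv2.resize(s[140:310,200:460],None,fx=3,fy=3,interpolation=cv2.INTER_CUBIC))
E
```

```text
table [ 0.5307 -0.0343  0.0045]
free [ 0.5836 -0.1838  0.0314]
mid [ 0.529  -0.2094  0.0378]
foot [ 0.4707 -0.2465  0.0376]
plate [0.6682 0.155  0.0016]
handle [0.4741 0.2456 0.1369]
bar [0.5205 0.2255 0.0717]
dish [0.4418 0.3074 0.015 ]
stub [ 0.5341 -0.3374  0.0051]
spA [0.6417 0.0162 0.0008]
spB [ 0.7272 -0.0662  0.0034]
beaker [ 0.7287 -0.1223  0.0012]
[ 0.601   0.0777 -0.0007]
(370, 165, 425, 240) 0.012 0.06 813 ((0.5320513844490051, -0.21395516395568848), (0.16446399688720703, 0.04568322375416756), 26.668880462646484) [ 0.5267 -0.2136  0.0335]
(370, 165, 425, 240) 0.036 0.06 249 ((0.5310959815979004, -0.21875616908073425), (0.1610734462738037, 0.04553474113345146), 23.30823516845703) [ 0.4947 -0.2324  0.0403]
(236, 130, 290, 190) 0.076 0.1 519 ((0.5975434184074402, 0.16166017949581146), (0.09573757648468018, 0.0985826626420021), 1.1915509700775146) [0.6112 0.1669 0.0826]
(236, 130, 290, 190) 0.0 0.1 2075 ((0.6379259824752808, 0.15344108641147614), (0.1763140708208084, 0.14800362288951874), 1.1075350046157837) [0.6391 0.1542 0.0281]
(205, 170, 250, 225) 0.1 0.16 50 ((0.47450461983680725, 0.25149255990982056), (0.01277848705649376, 0.012274760752916336), 88.54998779296875) [0.4743 0.2499 0.1369]
(205, 170, 250, 225) 0.06 0.08 179 ((0.5334692001342773, 0.22148798406124115), (0.01653185859322548, 0.14361920952796936), 64.95361328125) [0.5278 0.2232 0.0713]
```

View pics/topc.png

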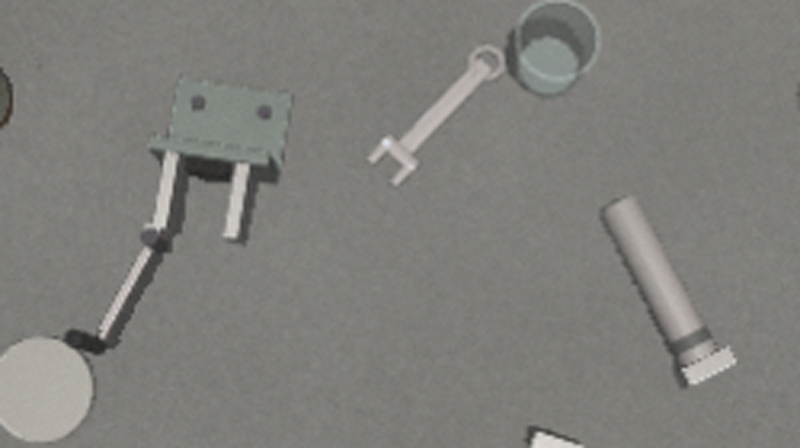

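View pics/scc.png

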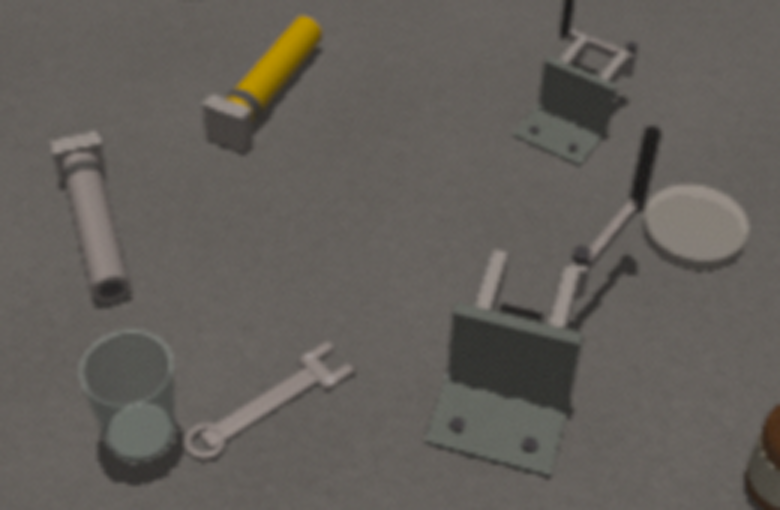

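```bash
cat > fit.py <<'E'
from h import *; import pickle
from scipy.optimize import least_squares
np.set_printoptions(precision=4,suppress=True)
def fit_col(P):
    # model: foot centre (fx,fy), yaw; lying with foot flat. fit rays: min bounding approach by point->shape residual
    Q=P.reshape(-1,3); Q=Q[np.isfinite(Q[:,0])]
    Q=Q[(Q[:,0]>.42)&(Q[:,0]<.63)&(Q[:,1]>-.29)&(Q[:,1]<-.14)&(Q[:,2]>.014)&(Q[:,2]<.055)]
    def sd(p):
        u=np.array([np.cos(p[2]),np.sin(p[2])]);n=np.array([-u[1],u[0]])
        d=Q[:,:2]-p[:2]; a=d@u; b=d@n; s=np.radians(2)
        z=Q[:,2]-.022; al=a*np.cos(s)-z*np.sin(s); h=a*np.sin(s)+z*np.cos(s)
        def box(x,y,zz,c,e):
            q=np.abs(np.stack([x,y,zz],1)-c)-e
            return np.linalg.norm(np.maximum(q,0),axis=1)+np.minimum(q.max(1),0)
        b1=box(al,b,h,[.008,0,0],[.008,.022,.022])
        q=np.stack([np.hypot(b,h)-.017,np.abs(al-.0825)-.0825],1)
        c=np.linalg.norm(np.maximum(q,0),axis=1)+np.minimum(q.max(1),0)
        return np.minimum(b1,c)
    r=least_squares(sd,[.46,-.247,np.arctan2(.0585,.116)],loss="soft_l1",f_scale=.002)
    print("col",len(Q),r.x,np.degrees(r.x[2]),"rms",np.sqrt(np.mean(sd(r.x)**2))); return r.x
def fit_clamp(P):
    Q=P.reshape(-1,3); Q=Q[np.isfinite(Q[:,0])]
    Q=Q[(Q[:,0]>.53)&(Q[:,0]<.75)&(Q[:,1]>.07)&(Q[:,1]<.24)&(Q[:,2]>.003)&(Q[:,2]<.095)]
    def sd(p):
        u=np.array([np.cos(p[2]),np.sin(p[2])]);n=np.array([-u[1],u[0]])
        d=Q[:,:2]-p[:2]; L=np.stack([d@u,d@n,Q[:,2]],1)
        def box(lo,hi):
            lo=np.array(lo);hi=np.array(hi)
            q=np.abs(L-(lo+hi)/2)-(hi-lo)/2
            return np.linalg.norm(np.maximum(q,0),axis=1)+np.minimum(q.max(1),0)
        t=.010
        return np.min([box([.04,-.05,0],[.052,.05,.085]),box([.052,-.05,0],[.12,.05,.006]),box([-.022,.023,.05],[.042,.023+t,.083]),box([-.022,-.023-t,.05],[.042,-.023,.083])],0)
    r=least_squares(sd,[.585,.165,-.1],loss="soft_l1",f_scale=.002)
    print("clamp",len(Q),r.x,np.degrees(r.x[2]),"rms",np.median(np.abs(sd(r.x)))); return r.x
if __name__=="__main__":
    for n in ["top","scene"]:
        f=pickle.load(open(f"pics/{n}0.pkl","rb")); P=cloud(f); c=fit_col(P); b=fit_clamp(P)
        u=np.array([np.cos(b[2]),np.sin(b[2])]);v=np.array([-u[1],u[0]])
        h=b[:2]-.032*u+.034*v; print("hinge",h)
        Q=P.reshape(-1,3);Q=Q[np.isfinite(Q[:,0])];Q=Q[(np.hypot(Q[:,0]-.474,Q[:,1]-.25)<.03)&(Q[:,2]>.09)&(Q[:,2]<.16)]
        print("handle",Q.mean(0),Q.min(0),Q.max(0),np.linalg.norm(Q.mean(0)[:2]-h))
        d=Q.mean(0)[:2]-h; print("gate", np.arctan2(-d@u,-d@v))
        im=f["image"][...,::-1].copy()
        for X,col in [(np.r_[b[:2],0],(0,0,255)),(np.r_[h,.066],(0,255,0)),(np.r_[c[:2],.022],(255,0,0)),(np.r_[c[:2]+.165*np.r_[np.cos(c[2]),np.sin(c[2])],.017],(255,0,255))]+[(np.r_[b[:2]+x*u+y*v,.083],(0,255,255)) for x in(-.022,.042) for y in (-.023,.023)]:
            q=proj(f,X)[0]; cv2.circle(im,tuple(int(round(a)) for a in q),1,col,-1)
        cr=im[110:250,190:440] if n=="top" else im[140:310,200:460]
        cv2.imwrite(f"pics/{n}_fit.png",cv2.resize(cr,None,fx=3,fy=3,interpolation=cv2.INTER_NEAREST))
E
python3 fit.py
```

```text
col 811 [ 0.4587 -0.2518  0.4788] 27.432689830280104 rms 0.001853248553377071
clamp 1543 [ 0.582   0.1687 -0.0998] -5.719221913593299 rms 0.002134819729281817
hinge [0.5535 0.2058]
handle [0.4743 0.2496 0.1324] [0.4684 0.2451 0.0909] [0.4806 0.258  0.1512] 0.09051424050102684
gate 1.9758879355581445
col 729 [ 0.4569 -0.2545  0.4757] 27.255696188102586 rms 0.0015519234819744393
clamp 2616 [ 0.5858  0.1701 -0.1265] -7.246915947261737 rms 0.0011023591586666534
hinge [0.5583 0.2079]
handle [0.4782 0.2518 0.1253] [0.4678 0.2452 0.0905] [0.4837 0.2592 0.1522] 0.09136788354924893
gate 1.9457392451311235
```

View pics/top_fit.png

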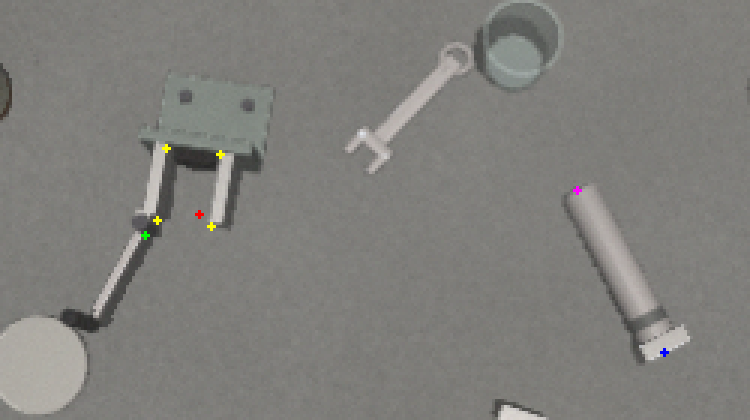

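View pics/scene_fit.png

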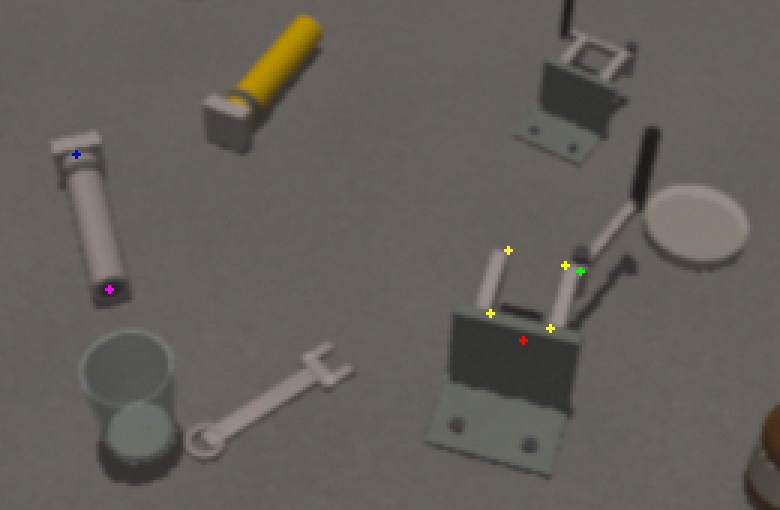

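```bash
cat > plan.py <<'E'
import numpy as np
from scipy.spatial.transform import Rotation as Ro
np.set_printoptions(precision=3,suppress=True)
FOOT=np.array([.4577,-.253]); YAW=.4775
u=np.array([np.cos(YAW),np.sin(YAW),0]); Z=np.array([0,0,1.])
n=np.cross(Z,u)  # left of u
PIV=np.r_[FOOT,0.]; 
def rpy(R): return Ro.from_matrix(R).as_euler("xyz")
def Rtool(zt,xt):
    return np.column_stack([xt,np.cross(zt,xt),zt])
def pose(th,d,tilt,flip=1,pad=0.004):
    """column angle th (0 lying..pi/2), grip distance d from foot face along axis, tilt: tool direction
    rotated from down toward +u. pad: contact lies pad nearer the tips than the grasp point"""
    a=np.cos(th)*u+np.sin(th)*Z; h=-np.sin(th)*u+np.cos(th)*Z
    c=PIV+.022*h+d*a
    zt=-np.cos(tilt)*Z+np.sin(tilt)*u
    return c+(.008-pad)*zt, rpy(Rtool(zt,flip*n))
E
python3 - <<'E'
from plan import *
from plant import robot
for flip in (1,-1):
  for tilt in np.radians([-40,-30,-20,0,20,40,60,80,90]):
    r=[]
    for th in np.radians([-2,30,60,90]):
        p,o=pose(th,.135,tilt,flip); q=robot.inverse_kinematics(p,o); r.append(None if q is None else np.array(q))
    print(flip,np.degrees(tilt).round(),[x is not None for x in r], r[0],r[-1])
E
```

```text
1 -40.0 [True, True, True, True] [ 0.668  1.247 -1.188  1.409  1.076  1.96   1.428] [ 0.93   0.93  -1.183  1.708  0.906  1.876  1.532]
1 -30.0 [True, True, True, True] [ 0.742  1.167 -1.188  1.511  1.051  1.765  1.439] [ 1.012  0.829 -1.181  1.77   0.862  1.674  1.603]
1 -20.0 [True, True, True, True] [ 0.825  1.091 -1.187  1.614  1.031  1.558  1.454] [ 1.11   0.734 -1.178  1.833  0.804  1.462  1.687]
1 0.0 [True, True, True, True] [ 1.009  0.97  -1.187  1.813  1.015  1.12   1.496] [ 1.337  0.577 -1.172  1.963  0.627  1.029  1.922]
1 20.0 [True, True, True, True] [ 1.207  0.933 -1.192  1.988  1.072  0.683  1.528] [ 1.569  0.515 -1.162  2.083  0.299  0.652  2.335]
1 40.0 [True, True, True, True] [ 1.399  1.042 -1.21   2.116  1.34   0.326  1.444] [ 1.212  0.351 -0.425  2.201 -0.97   0.655 -2.608]
1 60.0 [True, False, True, True] [-0.119  1.246  1.096  2.256  4.138  1.914 -2.098] [ 1.894  0.852 -1.164  2.227 -0.728  0.416 -2.601]
1 80.0 [True, False, True, True] [ 0.236  1.168  0.617  2.21   4.154  1.952 -1.743] [ 1.983  1.196 -1.175  2.224 -0.866  0.475 -2.241]
1 90.0 [False, False, Tr
[... 533 characters left out ...]
2  0.303  0.728 -1.105] [ 0.736  0.322 -0.336  1.992  0.139  0.85  -0.77 ]
-1 20.0 [True, True, True, True] [ 0.689  0.58  -0.393  2.015 -0.146  0.353 -0.582] [ 1.006  0.287 -0.415  2.108 -0.333  0.633 -0.222]
-1 40.0 [True, True, True, True] [ 1.399  1.042 -1.21   2.116  1.34   0.326 -1.698] [ 1.324  0.374 -0.559  2.195 -0.905  0.616  0.476]
-1 60.0 [True, False, True, True] [-0.119  1.246  1.096  2.256  4.138  1.914  1.044] [ 1.894  0.852 -1.164  2.227 -0.728  0.416  0.541]
-1 80.0 [True, False, True, True] [0.236 1.168 0.617 2.21  4.154 1.952 1.398] [ 1.983  1.196 -1.175  2.224 -0.866  0.475  0.901]
-1 90.0 [False, False, True, True] None [ 2.016  1.385 -1.184  2.202 -0.826  0.518  0.97 ]
```

Run:
```python
from plan import *
from plant import robot
import pickle,cv2
p,o=pose(0,.135,np.radians(-10),-1); p[2]=.22
robot.goto(p,o)
s=robot.sense(); print(s["t"],s["tcp_pos"],p,s["wrist_force"])
for n in("wrist","top"):
    f=robot.grab_frame(n); pickle.dump(f,open(f"pics/{n}1.pkl","wb"))
    cv2.imwrite(f"pics/{n}1.png",f["image"][...,::-1])
from fit import *
P=cloud(pickle.load(open("pics/wrist1.pkl","rb"))); 
Q=P.reshape(-1,3);print(np.nanpercentile(Q[:,2],[1,5,25,50,90]))
fit_col(P)
```

```text
2.4167 [ 0.577 -0.193  0.22 ] [ 0.577 -0.191  0.22 ] [ 0.755 -0.159 -0.302]
[-0.0018 -0.0012 -0.0003  0.0004  0.3079]
col 4193 [ 0.4563 -0.2526  0.4763] 27.289284440969 rms 0.0007112405709597167
```

View pics/wrist1.png

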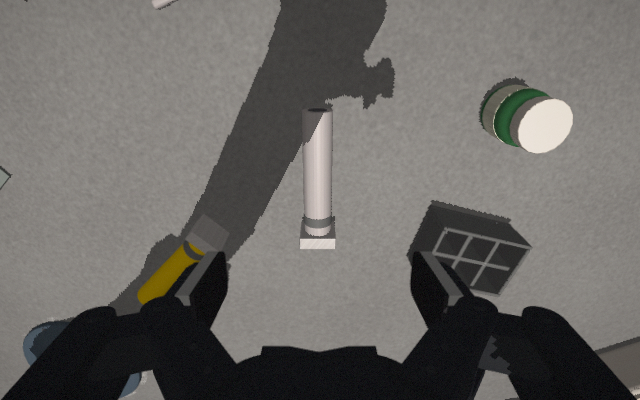

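```bash
sed -i 's/^FOOT=.*/FOOT=np.array([.4563,-.2526]); YAW=.4763/' plan.py
python3 - <<'E'
from plan import *
from plant import robot
import cv2
T=np.radians(-15);D=.138;S=np.radians(-2)
# raise check of IK along arc
prev=None
for k in np.linspace(0,1,10):
    p,o=pose(S+(np.pi/2-S)*k,D,np.radians(-15+35*k),-1,.006); q=robot.inverse_kinematics(p,o); print(None if q is None else np.array(q))
p,o=pose(S,D,T,-1,.006)
robot.goto(p+[0,0,.08],o)
print(robot.move_straight(p+[0,0,.004],vel=.08,contact_N=6), robot.sense()["tcp_pos"],p)
try: robot.grip(.3,strength=6); print("6 ok")
except Exception as e: print(repr(e)); robot.grip(.3,strength=20)
s=robot.sense();print(s["t"],s["tcp_pos"],s["opening"],s["wrist_force"],s["torque"])
for n in("scene","wrist"):
    f=robot.grab_frame(n); cv2.imwrite(f"pics/{n}2.png",cv2.resize(f["image"][...,::-1][130:300,150:400],None,fx=3,fy=3) if n=="scene" else f["image"][...,::-1])
E
```

```text
[ 0.409  0.715 -0.358  1.689  0.437  1.045 -1.261]
[ 0.453  0.653 -0.378  1.727  0.402  1.001 -1.219]
[ 0.506  0.592 -0.399  1.77   0.362  0.954 -1.167]
[ 0.569  0.531 -0.423  1.815  0.314  0.905 -1.103]
[ 0.644  0.474 -0.449  1.863  0.257  0.855 -1.025]
[ 0.731  0.421 -0.479  1.912  0.189  0.804 -0.929]
[ 0.83   0.376 -0.511  1.961  0.107  0.753 -0.811]
[ 0.937  0.339 -0.542  2.009  0.007  0.706 -0.668]
[ 1.042  0.313 -0.563  2.056 -0.112  0.665 -0.497]
[ 1.133  0.298 -0.562  2.101 -0.254  0.635 -0.296]
False [ 0.58  -0.189  0.02 ] [ 0.579 -0.189  0.015]
6 ok
4.7833 [ 0.579 -0.189  0.019] 0.29369206058155617 [-0.311  0.265  0.546] [ 0.07  -0.231 -0.014]
```

View pics/scene2.png

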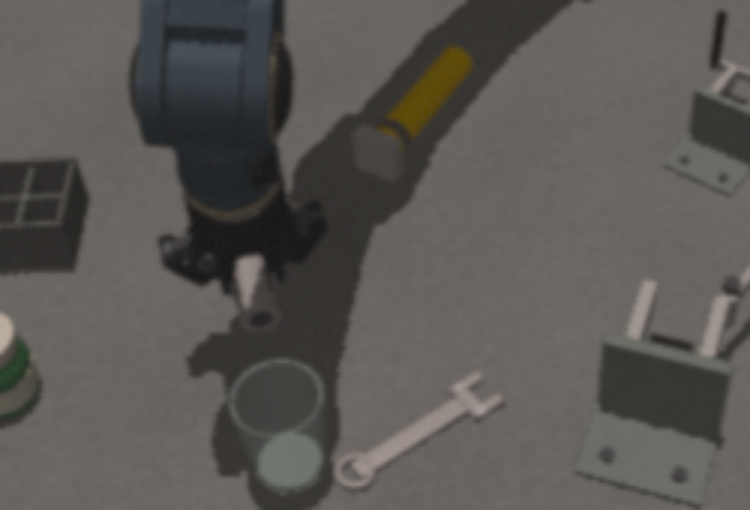

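View pics/wrist2.png

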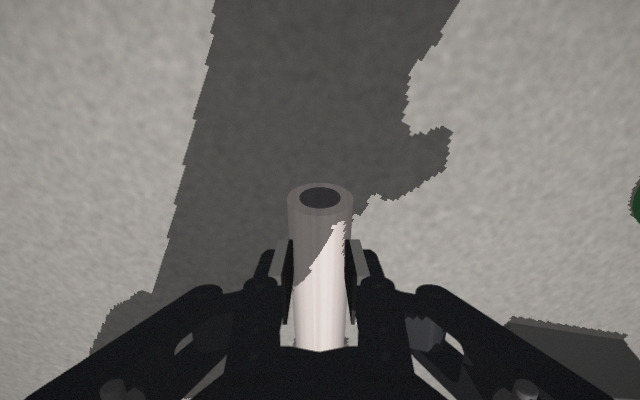

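Run:
```python
from plan import *
from plant import robot
import cv2
robot.grip(0,strength=6)
s=robot.sense();print(s["t"],s["tcp_pos"],s["opening"],s["wrist_force"],s["torque"])
f=robot.grab_frame("wrist"); cv2.imwrite(f"pics/wrist3.png",f["image"][...,::-1][150:360,180:460])
from fit import fit_col,cloud
fit_col(cloud(f))
```

```text
5.25 [ 0.58  -0.189  0.02 ] 0.00044123453790650746 [-0.169  0.372  5.091] [-0.064  0.038  0.008]
col 4482 [ 0.4565 -0.2525  0.476 ] 27.270715296458572 rms 0.00727784855337594
```

View pics/wrist3.png

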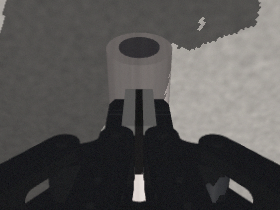

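Run:
```python
from plan import *
from plant import robot
import cv2
p0=np.array(robot.sense()["tcp_pos"])
robot.move_straight(p0+[0,0,.04],vel=.1)
robot.grip(.75)
S=np.radians(-2)
p,o=pose(S,.138,0,-1,.0017)
robot.goto(p+[0,0,.05],o)
print(robot.move_straight(p,vel=.06,contact_N=5), robot.sense()["tcp_pos"],p)
robot.grip(.45,strength=6)
s=robot.sense();print(s["t"],s["tcp_pos"],s["opening"],s["wrist_force"],s["torque"])
f=robot.grab_frame("wrist"); cv2.imwrite(f"pics/wrist4.png",f["image"][...,::-1][100:380,130:510])
robot.grip(.3,strength=6)
s=robot.sense();print(s["t"],s["tcp_pos"],s["opening"],s["wrist_force"],s["torque"])
f=robot.grab_frame("wrist"); cv2.imwrite(f"pics/wrist5.png",f["image"][...,::-1][100:380,130:510])
```

```text
False [ 0.58  -0.189  0.011] [ 0.58  -0.189  0.011]
8.2083 [ 0.58  -0.189  0.011] 0.4566706250574489 [ 0.642 -0.18  -0.431] [-0.029 -0.042 -0.011]
8.5333 [ 0.58  -0.189  0.011] 0.3034671493747166 [0.885 0.27  0.959] [-0.014  0.083  0.012]
```

View pics/wrist5.png

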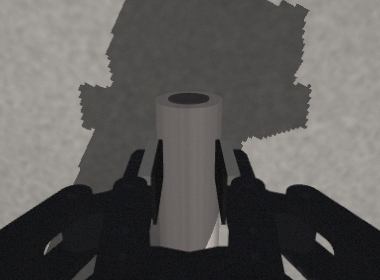

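Run:
```python
from plan import *
from plant import robot
import cv2
for g in(.25,.2,.15):
    robot.grip(g,strength=6)
    s=robot.sense();print(g,s["t"],s["tcp_pos"],s["opening"],s["wrist_force"],s["torque"])
    if s["opening"]-g>.02: break
f=robot.grab_frame("wrist"); cv2.imwrite(f"pics/wrist6.png",f["image"][...,::-1][100:380,130:510])
```

```text
0.25 8.8 [ 0.58  -0.189  0.011] 0.2924511751658875 [0.375 0.486 0.511] [-0.045  0.104  0.042]
```

View pics/wrist6.png

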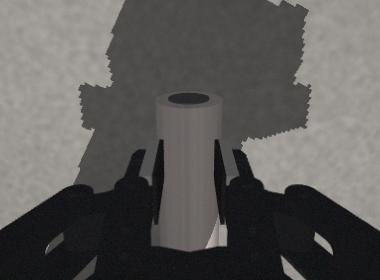

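```bash
cat > raise.py <<'E'
from plan import *
from plant import robot
import cv2,sys
a,b=float(sys.argv[1]),float(sys.argv[2])
S=-2
if a==-2: robot.grip(0.2,strength=6)
N=int(np.ceil((b-a)/8))
for th in np.linspace(a,b,N+1)[1:]:
    k=(th-S)/(90-S)
    p,o=pose(np.radians(th),.138,np.radians(20*k),-1,.0017)
    robot.move_straight(p,vel=.07,attitude=o)
    s=robot.sense();print(round(th),s["t"],s["tcp_pos"]-p,round(s["opening"],3),s["wrist_force"],s["torque"])
for n in("scene","wrist"):
    f=robot.grab_frame(n); cv2.imwrite(f"pics/{n}_r{int(b)}.png",cv2.resize(f["image"][...,::-1][130:300,150:400],None,fx=3,fy=3) if n=="scene" else f["image"][...,::-1])
E
python3 raise.py -2 45
```

```text
6 9.4917 [-0.    -0.001  0.   ] 0.2 [ 0.014 -0.097  0.101] [ 0.015  0.004 -0.025]
14 9.9167 [-0.    -0.001  0.001] 0.2 [ 0.14   0.508 -0.296] [-0.042  0.104 -0.005]
22 10.3417 [-0. -0.  0.] 0.202 [-0.316 -0.631 -0.536] [-0.08   0.107 -0.027]
29 10.7667 [-0. -0.  0.] 0.198 [0.259 0.135 0.489] [-0.059  0.094  0.013]
37 11.1917 [ 0. -0.  0.] 0.199 [ 0.89   0.066 -0.435] [-0.02   0.151 -0.029]
45 11.6167 [ 0. -0. -0.] 0.198 [-0.654  1.073 -0.407] [-0.045  0.161 -0.001]
```

View pics/scene_r45.png

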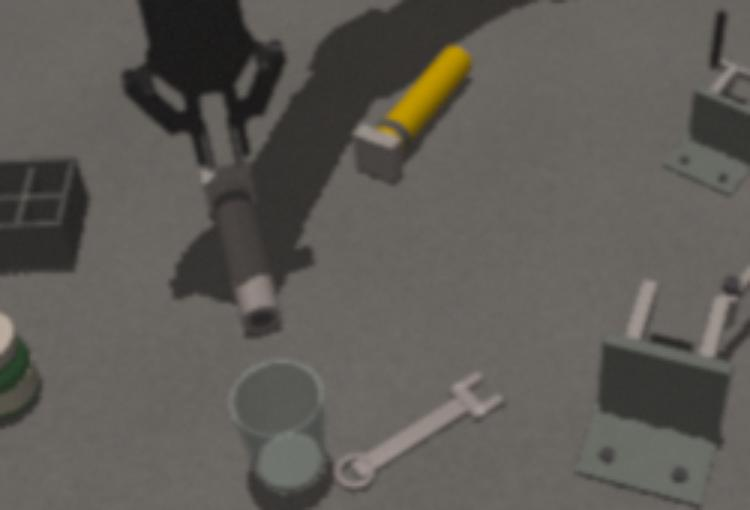

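View pics/wrist_r45.png

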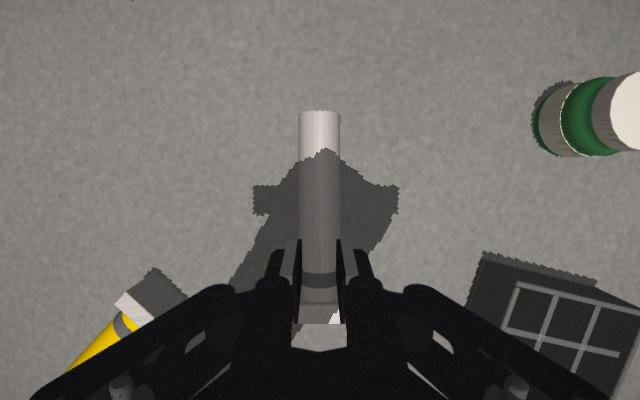

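The grip slipped off the top: opening is 0.2 and the column is still lying. I'll check where the fingertips really are, using the wrist depth image, and whether the column has moved.

Run:
```python
from plan import *
from plant import robot
from fit import fit_col,cloud
import cv2,pickle
def tips(f,s):
    R=Ro.from_euler("xyz",s["tcp_rot"]).as_matrix()
    P=(cloud(f).reshape(-1,3)-s["tcp_pos"])@R
    Q=P[np.isfinite(P[:,0])&(np.abs(P[:,0])<.06)&(np.abs(P[:,1])<.03)&(P[:,2]>-.06)&(P[:,2]<.03)]
    for sg in(1,-1):
        q=Q[Q[:,0]*sg>0.001]; print("n",len(q),"zmax pct",np.percentile(q[:,2],[90,99,100]) if len(q) else None)
        t=q[q[:,2]>np.percentile(q[:,2],98)]; print(" tip region x",t[:,0].min(),t[:,0].max(),"y",t[:,1].min(),t[:,1].max())
s=robot.sense(); robot.move_straight(np.array(s["tcp_pos"])+[0,0,.06],vel=.15)
for g in (0,.2,.3,.4,.6):
    robot.grip(g); s=robot.sense(); f=robot.grab_frame("wrist"); print(g,s["opening"],s["t"]); tips(f,s)
fit_col(cloud(f)); pickle.dump(f,open("pics/wrist7.pkl","wb"))
cv2.imwrite("pics/wrist7.png",f["image"][...,::-1])
```

```text
0 0.003799096423372903 12.575
n 1067 zmax pct [-0.0267 -0.0215 -0.0197]
 tip region x 0.001245528353502532 0.006005595253176866 y -0.010508095426745653 -0.00984321312721498
n 1265 zmax pct [-0.027  -0.0208 -0.0196]
 tip region x -0.009262410809527815 -0.0011217669750884418 y -0.010467480205141058 -0.0057028259525191815
0.2 0.1978256360313415 12.9333
n 1682 zmax pct [-0.0267 -0.0198 -0.0174]
 tip region x 0.00804485089293374 0.014650895170418251 y -0.010368055477617627 0.0034613402718937504
n 1686 zmax pct [-0.0268 -0.0198 -0.0178]
 tip region x -0.015508257316276915 -0.008922701559047582 y -0.010354749412868099 0.005755766642172446
0.3 0.2995456399576992 13.2333
n 1788 zmax pct [-0.0265 -0.0192 -0.0162]
 tip region x 0.012396203520376518 0.01807222420894777 y -0.010183453414141567 0.011055416165938175
n 1790 zmax pct [-0.0266 -0.019  -0.0168]
 tip region x -0.01888965634286417 -0.013195946087197754 y -0.01033019938935117 0.01089116280092818
0.4 0.3986845494403384 13.5333
n 1917 zmax pct [-0.0269 -0.0197 -0.0166]
 tip region x 0.016591968262581358 0.022296236562633374 y -0.010015572539084439 0.01131027227453762
n 1910 zmax pct [-0.0267 -0.0201 -0.0171]
 tip region x -0.02400867071223746 -0.017394914072389155 y -0.01000715245494347 0.011360299421669244
0.6 0.6014440792726136 13.8917
n 2014 zmax pct [-0.0282 -0.0217 -0.019 ]
 tip region x 0.02507564330838505 0.026306875022824944 y -0.009666586332918597 0.009674912646740702
n 1997 zmax pct [-0.0281 -0.0221 -0.0199]
 tip region x -0.027085618085449934 -0.02592125164179754 y -0.009752575981630412 0.00960598951822036
col 6016 [ 0.4562 -0.2528  0.4807] 27.543435702626862 rms 0.0006839235861481267
```

View pics/wrist7.png

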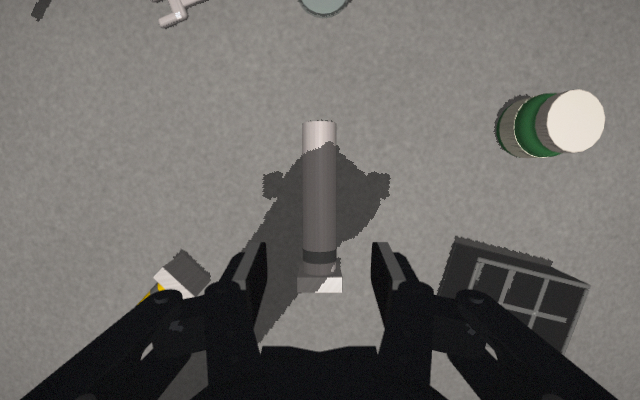

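Depth shows the fingertips about 17 mm behind the reported TCP, not 11 mm ahead. The slip agrees: a 25 mm chord lies 11.5 mm above the column's axis. I'll lower by contact probing and use the measured offset.

```bash
sed -i 's/^FOOT=.*/FOOT=np.array([.4562,-.2528]); YAW=.4807/' plan.py
python3 - <<'E'
from plan import *
from plant import robot
import cv2
S=np.radians(-2)
robot.grip(.62)
p,o=pose(S,.138,0,-1,-.0233); print(p)
robot.goto(p+[0,0,.05],o)
robot.move_straight(p+[0,0,.02],vel=.06,contact_N=4)
c=robot.move_straight(p,vel=.02,contact_N=4); s=robot.sense(); print(c,s["t"],s["tcp_pos"],s["wrist_force"])
if c:
    robot.move_straight(np.array(s["tcp_pos"])+[0,0,.003],vel=.02)
robot.grip(.3,strength=6)
s=robot.sense();print(s["t"],s["tcp_pos"],s["opening"],s["wrist_force"],s["torque"])
f=robot.grab_frame("wrist"); cv2.imwrite(f"pics/wrist8.png",f["image"][...,::-1][100:380,130:510])
E
```

```text
[ 0.579 -0.189 -0.014]
False 16.5917 [ 0.579 -0.189 -0.014] [-0.596  0.447 -0.654]
16.8917 [ 0.579 -0.189 -0.014] 0.3880889445052192 [ 0.365 -0.262  0.909] [-0.15   0.075 -0.043]
```

View pics/wrist8.png

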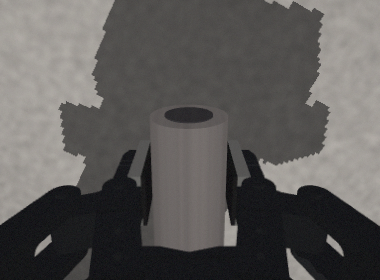

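```bash
sed -i 's/-1,.0017)/-1,-.0233)/; s/^    s=robot.sense();print(round/    s=robot.sense()\n    if s["opening"]<.35: print("SLIP",s["opening"]);break\n    print(round/; s/grip(0.2,/grip(0.3,/' raise.py; python3 raise.py -2 45
```

```text
6 17.575 [-0.001 -0.     0.   ] 0.39 [-0.009  0.684 -4.061] [ 0.003  0.031 -0.026]
14 17.9917 [-0.    -0.001  0.001] 0.39 [-1.16  -1.082 -4.183] [-0.152  0.116 -0.002]
22 18.4083 [-0. -0.  0.] 0.39 [-0.67  -0.141 -4.012] [-0.151  0.182 -0.032]
29 18.825 [-0. -0.  0.] 0.387 [ 0.839 -0.769 -4.543] [-0.15   0.259  0.033]
37 19.2417 [-0. -0. -0.] 0.388 [-0.945  0.414 -4.824] [-0.19   0.274  0.019]
45 19.6583 [-0. -0. -0.] 0.391 [-0.155 -0.108 -4.053] [-0.165  0.303 -0.05 ]
```

View pics/scene_r45.png

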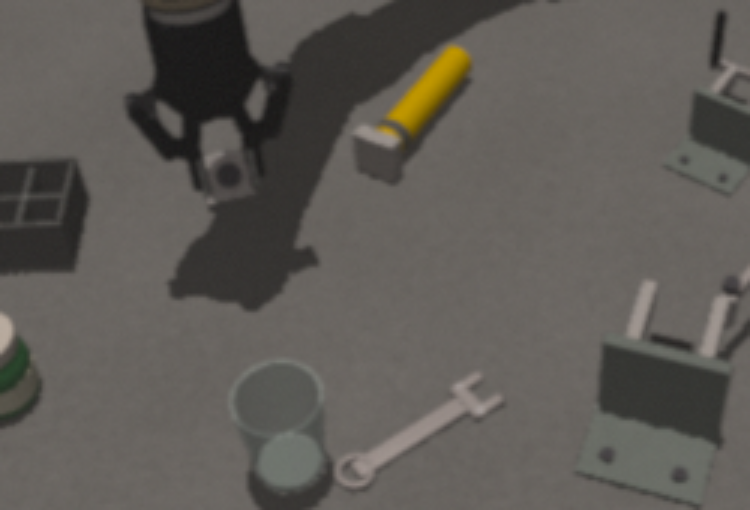

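View pics/wrist_r45.png

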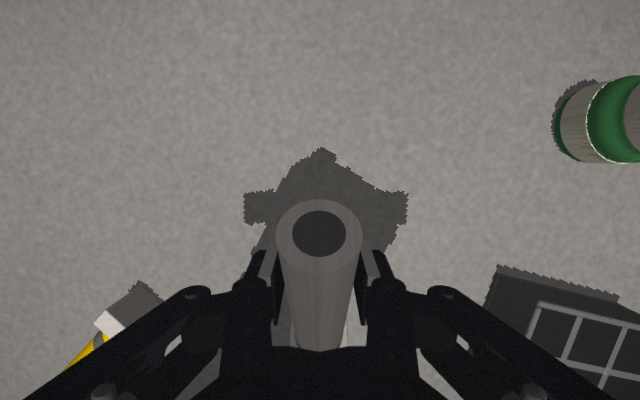

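```bash
cat > ang.py <<'E'
from plan import *
from plant import robot
from fit import cloud
from scipy.optimize import least_squares
def colstate(th0,verbose=True):
    # fit column pose in the vertical plane: unknown foot centre (a along u, z) and angle, lateral offset
    best=[]
    Qs=[]
    for n in("scene","top","wrist"):
        P=cloud(robot.grab_frame(n)).reshape(-1,3);P=P[np.isfinite(P[:,0])]
        d=P-PIV; a=d@u; b=d@n_; z=P[:,2]
        m=(np.abs(b)<.03)&(a>-.06)&(a<.2)&(z>.008)&(z<.19); Q=np.stack([a,b,z],1)[m]
        Qs.append(Q); 
    for Q,n in zip(Qs+[np.vstack(Qs)],("scene","top","wrist","all")):
        def sd(p):
            A=np.array([np.cos(p[2]),0,np.sin(p[2])]);H=np.array([-np.sin(p[2]),0,np.cos(p[2])])
            c=np.array([p[0],p[3],p[1]])
            d=Q-c; al=d@A; h=d@H; b=d[:,1]
            q=np.abs(np.stack([al-.008,b,h],1))-[.008,.022,.022]
            b1=np.linalg.norm(np.maximum(q,0),axis=1)+np.minimum(q.max(1),0)
            q=np.stack([np.hypot(b,h)-.017,np.abs(al-.0825)-.0825],1)
            c1=np.linalg.norm(np.maximum(q,0),axis=1)+np.minimum(q.max(1),0)
            return np.minimum(b1,c1)
        r=least_squares(sd,[-.022*np.sin(th0),.022*np.cos(th0),th0,0],loss="cauchy",f_scale=.001)
        p=r.x; low=p[1]-.022*np.cos(p[2])
        print(n,len(Q),"a,z,deg,lat",p[0],p[1],np.degrees(p[2]),p[3],"edge a,z",p[0]+.022*np.sin(p[2]),low,"med",np.median(np.abs(sd(p))))
n_=n
if __name__=="__main__":
    import sys; colstate(np.radians(float(sys.argv[1])))
E
python3 ang.py 40
```

```text
scene 600 a,z,deg,lat -0.01488900928376152 0.016953609039238163 46.203126246939505 0.0010426548763688888 edge a,z 0.0009905465543447838 0.0017273256324292635 med 0.008439515187050012
top 562 a,z,deg,lat -0.01248707148694929 0.015912201978249055 44.185437301174694 0.00035386630051257055 edge a,z 0.0028465515494068942 0.00013627079879321644 med 0.0009191181623221731
wrist 27157 a,z,deg,lat -0.013697360494418205 0.01541448328592916 44.668159809856164 0.0006355044103628549 edge a,z 0.001768630517937346 -0.0002317022557847461 med 0.014915011583816938
all 28319 a,z,deg,lat -0.0136235267601462 0.015359376561815455 44.70700457259532 0.0006200348756238472 edge a,z 0.001853068325861882 -0.0002763199223118334 med 0.013695462701091392
```

```bash
python3 raise.py 45 82 && python3 ang.py 82
```

```text
52 20.3083 [-0. -0. -0.] 0.388 [ 0.003 -0.138 -4.269] [-0.107  0.22   0.04 ]
60 20.7083 [0. 0. 0.] 0.389 [-0.061 -0.675 -6.44 ] [-0.173  0.247  0.057]
67 21.1083 [0. 0. 0.] 0.39 [ 0.337 -0.18  -6.245] [-0.209  0.325  0.02 ]
75 21.5083 [0. 0. 0.] 0.393 [-0.475  0.075 -5.352] [-0.219  0.4   -0.034]
82 21.9083 [0.001 0.    0.   ] 0.391 [-0.044 -0.445 -4.66 ] [-0.264  0.417 -0.014]
scene 676 a,z,deg,lat -0.023315215359570953 0.005498506701998691 79.41169667120424 -0.0007751707746128472 edge a,z -0.0016898119667100586 0.0014559916313971726 med 0.004079187957412128
top 329 a,z,deg,lat -0.06262205170325451 0.01875146403614788 61.982703238892185 -0.00035312876885209226 edge a,z -0.043200323531204995 0.008417226047257838 med 0.00146965521669817
wrist 13507 a,z,deg,lat -0.06299349181156169 0.017754592359053425 62.241408176753424 0.0005084244740077996 edge a,z -0.04352530007942372 0.007508153432249894 med 0.0006891271073955797
all 14512 a,z,deg,lat -0.06304712547089544 0.01779618388234968 62.217401130019205 0.00039874742669033006 edge a,z -0.04358322872607322 0.00754158864377987 med 0.0007566245098719199
```

View pics/scene_r82.png

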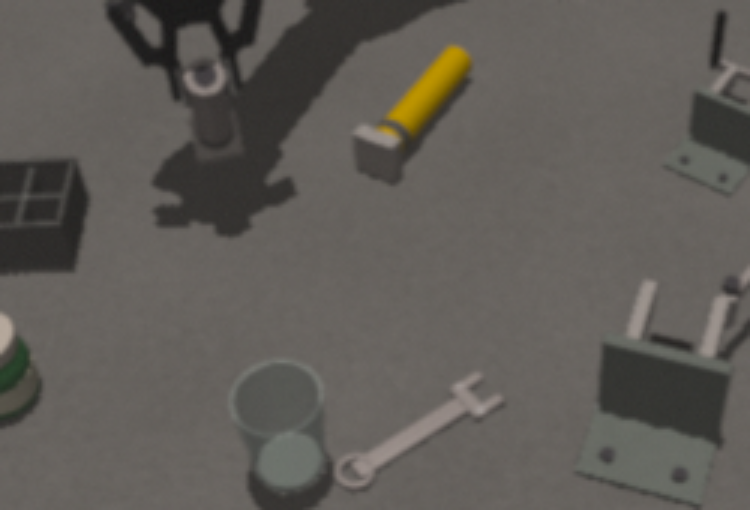

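View pics/wrist_r82.png

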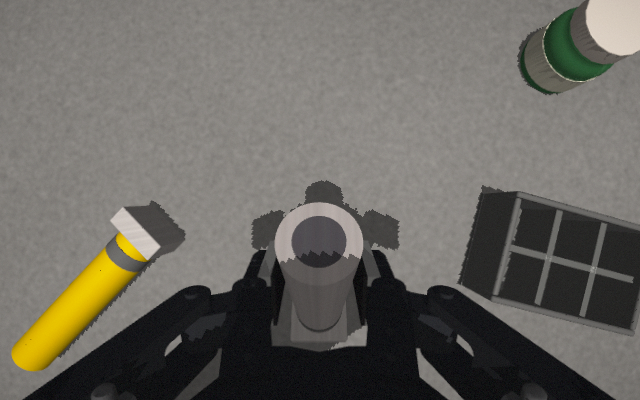

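Run:
```python
from plan import *
from plant import robot
from h import *
f=robot.grab_frame("top"); im=f["image"][...,::-1].copy()
g=robot.grab_frame("scene"); im2=g["image"][...,::-1].copy()
for (a,z,deg,col) in [(-.0233,.0055,79.4,(0,0,255)),(-.063,.0178,62.2,(0,255,0))]:
    t=np.radians(deg); A=np.cos(t)*u+np.sin(t)*Z; H=-np.sin(t)*u+np.cos(t)*Z
    c=PIV+a*u+z*Z
    pts=[c+sx*.022*n+sy*.022*H for sx,sy in((1,1),(1,-1),(-1,-1),(-1,1))]
    for ff,ii in((f,im),(g,im2)):
        q=proj(ff,pts).round().astype(int); cv2.polylines(ii,[q],True,col,1)
        q=proj(ff,[c,c+.165*A]).round().astype(int); cv2.line(ii,tuple(map(int,q[0])),tuple(map(int,q[1])),col,1)
a=cv2.resize(im[150:260,370:450],None,fx=5,fy=5,interpolation=cv2.INTER_NEAREST)
b=cv2.resize(im2[130:240,190:270],None,fx=5,fy=5,interpolation=cv2.INTER_NEAREST)
cv2.imwrite("pics/cmp82.png",np.hstack([a,b])[:,:800])
```

```text
(no output)
```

View pics/cmp82.png

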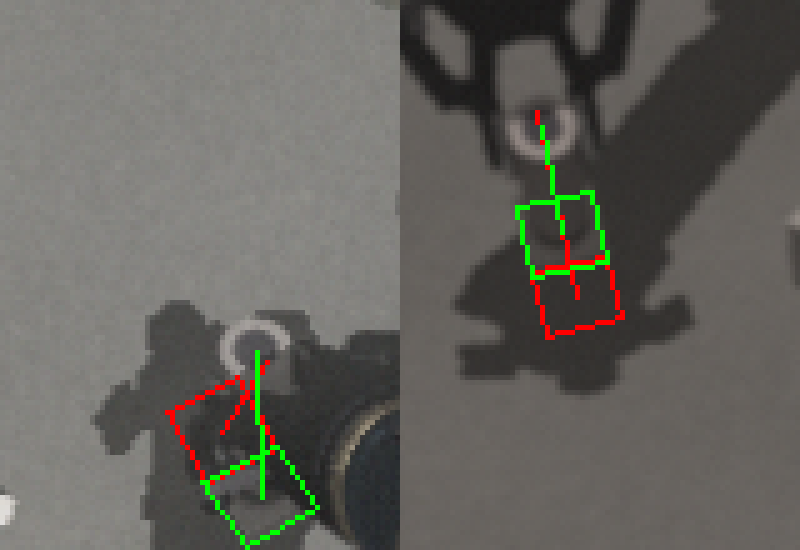

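The picture shows the column stuck in the pads at 62°. Its foot has been dragged 43 mm and is about 7 mm off the bench. I'll put the foot edge back on its original pivot, lower the column, and raise it again. This time the swivel comes early, while gravity turns the column freely, and the tool rotates rigidly with it for the last part.

Run:
```python
from plan import *
from plant import robot
s=robot.sense(); R=Ro.from_euler("xyz",s["tcp_rot"]).as_matrix(); zt=R[:,2]
c=np.array(s["tcp_pos"])-.0313*zt
t=np.radians(62.2);A=np.cos(t)*u+np.sin(t)*Z;H=-np.sin(t)*u+np.cos(t)*Z
f=PIV-.063*u+.0178*Z
print("d",(c-f)@A,"h",(c-f)@H,"lat",(c-f)@n, "tilt",np.degrees(np.arcsin(zt@u)))
d=(c-f)@A
for tl in(-40,-35,-30,-25,0,18,25,30,35):
    for th in (20,50,70,90):
        p,o=pose(np.radians(th),d,np.radians(tl),-1,-.0233); q=robot.inverse_kinematics(p,o); print(tl,th,None if q is None else np.array(q))
```

```text
d 0.13635944421812138 h 0.0030136733074870277 lat 0.0001041149114609259 tilt 18.27156314153822
-40 20 [ 0.276  0.837 -0.29   1.519  0.52   1.497 -1.309]
-40 50 [ 0.327  0.721 -0.293  1.613  0.518  1.504 -1.266]
-40 70 [ 0.363  0.651 -0.276  1.698  0.522  1.472 -1.233]
-40 90 [ 0.395  0.601 -0.245  1.789  0.533  1.411 -1.204]
-35 20 [ 0.3    0.797 -0.298  1.561  0.501  1.41  -1.298]
-35 50 [ 0.352  0.681 -0.3    1.648  0.494  1.421 -1.248]
-35 70 [ 0.389  0.612 -0.281  1.728  0.495  1.392 -1.21 ]
-35 90 [ 0.42   0.562 -0.247  1.816  0.504  1.334 -1.174]
-30 20 [ 0.328  0.759 -0.308  1.603  0.482  1.321 -1.284]
-30 50 [ 0.381  0.644 -0.308  1.684  0.47   1.337 -1.228]
-30 70 [ 0.418  0.575 -0.287  1.76   0.466  1.311 -1.183]
-30 90 [ 0.45   0.524 -0.25   1.844  0.471  1.255 -1.14 ]
-25 20 [ 0.359  0.723 -0.32   1.646  0.463  1.23  -1.267]
-25 50 [ 0.414  0.608 -0.319  1.72   0.443  1.252 -1.203]
-25 70 [ 0.451  0.539 -0.296  1.792  0.435  1.229 -1.152]
-25 90 [ 0.482  0.488 -0.255  1.873  0.435  1.176 -1.101]
0 20 [ 0.592  0.592 -0.441  1.857  0.349  0.769 -1.128]
0 50 [ 0.715  0.486 -
[... 358 characters left out ...]
6  0.583 -0.613]
25 20 [ 0.986  0.619 -0.726  2.037  0.178  0.334 -0.832]
25 50 [ 1.165  0.523 -0.833  2.064  0.074  0.438 -0.697]
25 70 [ 1.308  0.482 -0.897  2.093  0.016  0.485 -0.586]
25 90 [ 1.442  0.469 -0.938  2.128 -0.019  0.507 -0.474]
30 20 [ 1.075  0.654 -0.796  2.067  0.121  0.258 -0.733]
30 50 [ 1.259  0.562 -0.907  2.091  0.01   0.371 -0.596]
30 70 [ 1.403  0.525 -0.971  2.117 -0.049  0.427 -0.486]
30 90 [ 1.538  0.517 -1.01   2.148 -0.083  0.46  -0.375]
35 20 [ 0.968  0.601 -0.596  2.103 -0.819  0.247  0.198]
35 50 [ 1.349  0.614 -0.982  2.117 -0.051  0.309 -0.492]
35 70 [ 1.492  0.581 -1.042  2.14  -0.111  0.374 -0.383]
35 90 [ 1.622  0.576 -1.075  2.167 -0.143  0.418 -0.275]
```

```bash
cat > arc.py <<'E'
from plan import *
from plant import robot
import cv2,pickle
def arc(a,b,ta,tb,d,step=8,vel=.07,lift=0.,omin=.35,flog=True):
    N=max(1,int(np.ceil(max(abs(b-a),abs(tb-ta))/step)))
    for k in np.linspace(0,1,N+1)[1:]:
        th=a+(b-a)*k; tl=ta+(tb-ta)*k
        p,o=pose(np.radians(th),d,np.radians(tl),-1,-.0233)
        robot.move_straight(p+[0,0,lift],vel=vel,attitude=o)
        s=robot.sense()
        print(round(th,1),round(tl,1),s["t"],round(s["opening"],3),s["wrist_force"],s["torque"])
        if s["opening"]<omin: print("SLIP"); break
def snap(tag):
    f=robot.grab_frame("wrist"); cv2.imwrite(f"pics/wrist_{tag}.png",f["image"][...,::-1])
    f=robot.grab_frame("scene"); cv2.imwrite(f"pics/scene_{tag}.png",cv2.resize(f["image"][...,::-1][130:300,150:400],None,fx=3,fy=3))
E
python3 - <<'E'
from arc import *
p,o=pose(np.radians(62.2),.1364,np.radians(18.3),-1,-.0233)
robot.move_straight(p+[0,0,.002],vel=.07,attitude=o)
arc(62.2,20,18.3,5,.1364,step=10,vel=.09)
arc(20,-1.5,5,0,.1364,step=10,vel=.06)
robot.grip(.62)
snap("down")
s=robot.sense();print(s["t"],s["wrist_force"],s["tcp_pos"])
from fit import *
fit_col(cloud(robot.grab_frame("wrist")))
E
```

```text
53.8 15.6 23.4583 0.392 [0.775 1.703 3.414] [ 0.389 -0.123  0.002]
45.3 13.0 23.825 0.389 [2.531 2.934 3.395] [ 0.591 -0.546 -0.02 ]
36.9 10.3 24.1917 0.394 [4.132 3.201 3.605] [ 0.607 -0.761  0.016]
28.4 7.7 24.5583 0.387 [4.546 2.421 2.831] [ 0.566 -0.769 -0.05 ]
20.0 5.0 24.925 0.389 [ 2.081 -0.047 -1.347] [-0.064 -0.273  0.015]
12.8 3.3 25.3583 0.392 [-1.111 -0.994 -2.074] [-0.367  0.242  0.075]
5.7 1.7 25.7917 0.388 [-1.463 -0.8   -2.908] [-0.3    0.394  0.041]
-1.5 0.0 26.225 0.39 [-4.519 -2.299  9.25 ] [-0.261  0.942 -0.076]
26.65 [-0.089 -0.841  0.641] [ 0.578 -0.189 -0.013]
col 15477 [ 0.4571 -0.2522  0.4791] 27.449011447029925 rms 0.013687809791665555
```

View pics/wrist_down.png

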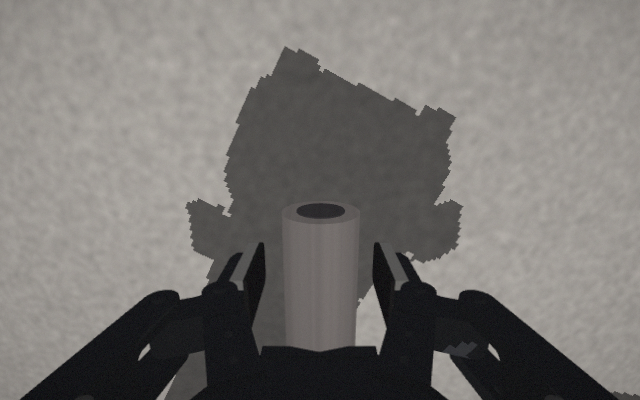

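View pics/scene_down.png

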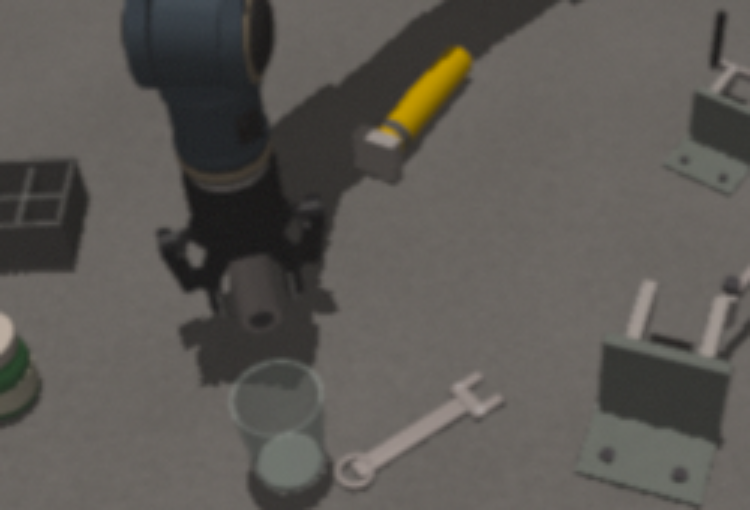

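```bash
sed -i 's/^FOOT=.*/FOOT=np.array([.4571,-.2522]); YAW=.4791/' plan.py
python3 - <<'E'
from arc import *
p,o=pose(np.radians(-2),.1365,0,-1,-.0233)
robot.move_straight(p,vel=.05,attitude=o)
robot.grip(.3,strength=6)
arc(-2,20,0,-30,.1365,step=10,vel=.07)
arc(20,43,-30,-30,.1365,step=8,vel=.07)
snap("b43")
E
python3 ang.py 43
```

```text
5.3 -10.0 27.6833 0.386 [ 2.078  0.987 -2.662] [ 0.321 -0.569  0.02 ]
12.7 -20.0 28.1333 0.389 [ 0.426  1.3   -3.361] [ 0.532 -0.879 -0.088]
20.0 -30.0 28.6 0.389 [ 0.766  0.484 -3.741] [ 0.671 -1.094 -0.092]
27.7 -30.0 29.0167 0.393 [-1.182 -0.082 -3.59 ] [ 0.197 -0.803  0.142]
35.3 -30.0 29.4333 0.394 [ 1.152 -0.71  -3.735] [ 0.376 -0.887  0.058]
43.0 -30.0 29.85 0.387 [-0.018 -0.3   -3.603] [ 0.338 -0.903  0.108]
scene 171 a,z,deg,lat -0.005056984436722431 0.007891190387353269 45.3281813750086 -0.002101865765759717 edge a,z 0.010588213440101074 -0.007575799733385709 med 0.0017006879478057395
top 0 a,z,deg,lat -0.015003963921374966 0.016089781435621748 43.0 0.0 edge a,z 0.0 0.0 med nan
wrist 26647 a,z,deg,lat 0.04112771847215677 0.028480376359311308 56.114955521459095 0.00015904046967859668 edge a,z 0.05939119097790361 0.016214750731899173 med 0.00482219629402263
all 26818 a,z,deg,lat 0.04131095519991025 0.028357571204021974 56.233331525830415 0.00013688307768417606 edge a,z 0.05959973011669674 0.016129704994289333 med 0.004823016540782011
  return _methods._mean(a, axis=axis, dtype=dtype,
  ret = ret.dtype.type(ret / rcount)
```

View pics/wrist_b43.png

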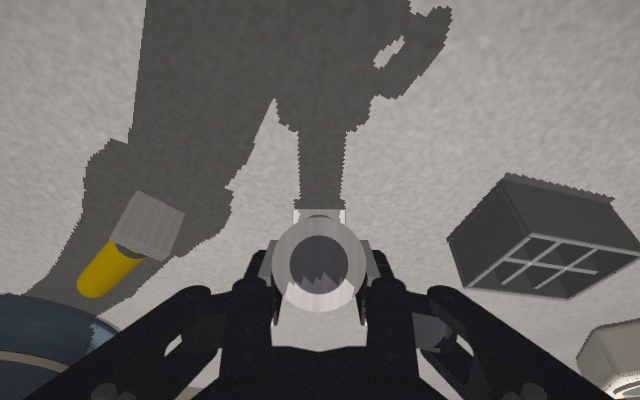

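```bash
cat > ov.py <<'E'
from plan import *
from plant import robot
from h import *
import sys
def ov(deg,tag,a0=0,z0=0):
    t=np.radians(deg); A=np.cos(t)*u+np.sin(t)*Z; H=-np.sin(t)*u+np.cos(t)*Z
    c=PIV+a0*u+z0*Z+.022*H
    out=[]
    for nm in("wrist","scene"):
        f=robot.grab_frame(nm); im=f["image"][...,::-1].copy()
        for l in(0,.016):
            q=proj(f,[c+l*A+sx*.022*n+sy*.022*H for sx,sy in((1,1),(1,-1),(-1,-1),(-1,1))]).round().astype(int); cv2.polylines(im,[q],True,(0,0,255) if l==0 else (0,255,255),1)
        for l in(.016,.165):
            q=proj(f,[c+l*A+.017*(np.cos(p)*n+np.sin(p)*H) for p in np.linspace(0,6.28,40)]).round().astype(int); cv2.polylines(im,[q],True,(0,255,0),1)
        if nm=="scene": im=cv2.resize(im[140:260,190:310],(400,400))
        else: im=im[:,120:520]
        out.append(im)
    cv2.imwrite(f"pics/ov_{tag}.png",np.hstack(out))
if __name__=="__main__": ov(float(sys.argv[1]),sys.argv[2],*map(float,sys.argv[3:]))
E
python3 ov.py 43 a43
```

```text
(no output)
```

View pics/ov_a43.png

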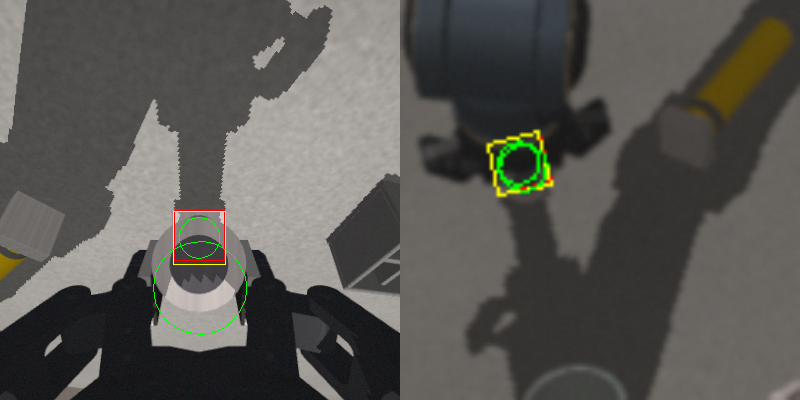

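```bash
python3 ov.py 39 a; python3 ov.py 47 b; python3 -c "
import cv2,numpy as np
a=cv2.imread('pics/ov_a.png')[150:400];b=cv2.imread('pics/ov_b.png')[150:400];cv2.imwrite('pics/ov_ab.png',np.vstack([a,b]))"
```

```text
(no output)
```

View pics/ov_ab.png

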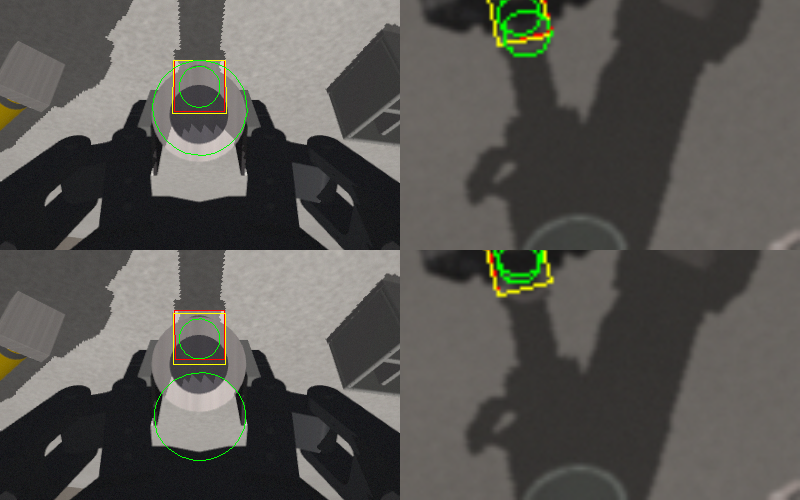

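```bash
python3 - <<'E'
from arc import *
arc(43,75,-30,2,.1365,step=8,vel=.09)
snap("b75")
E
python3 ov.py 72 c
```

```text
51.0 -22.0 30.7167 0.392 [ 0.445  0.473 -4.18 ] [ 0.201 -0.683  0.087]
59.0 -14.0 31.0333 0.387 [-0.773 -1.27  -2.649] [-0.182 -0.329  0.056]
67.0 -6.0 31.35 0.386 [-0.088  1.661 -0.055] [ 0.373  0.107 -0.097]
75.0 2.0 31.6667 0.388 [-0.731  1.34  -2.067] [0.02  0.466 0.012]
```

View pics/ov_c.png

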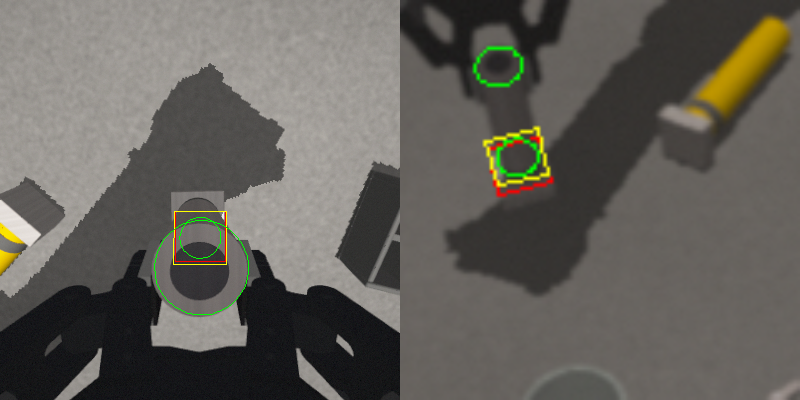

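```bash
python3 ov.py 78 a 0.013; python3 ov.py 82 b 0.013; python3 -c "
import cv2,numpy as np
a=cv2.imread('pics/ov_a.png')[50:340];b=cv2.imread('pics/ov_b.png')[50:340];cv2.imwrite('pics/ov_ab2.png',np.vstack([a,b]))"; python3 ang.py 80
```

```text
scene 844 a,z,deg,lat -0.0019780257464069987 0.004674585789263521 79.2222808414138 -0.0007417929744075576 edge a,z 0.019633895225640463 0.0005606008721819123 med 0.0010946933459210079
top 134 a,z,deg,lat 0.004325935905197116 0.018394194930207344 81.11443510103372 0.0013772247980827629 edge a,z 0.026061909772612676 0.014996042485859399 med 0.0015645402099630523
wrist 13890 a,z,deg,lat 0.00010620424945004274 0.004197990922050943 80.01919595556511 0.0008440608553633334 edge a,z 0.021773253511452925 0.00038498996769224716 med 0.0006996390332600771
all 14868 a,z,deg,lat 0.0031543055975502936 0.019471535943830897 80.28713758032649 0.0006873870799485058 edge a,z 0.02483894923326734 0.01575990148015372 med 0.00441493529463896
```

View pics/ov_ab2.png

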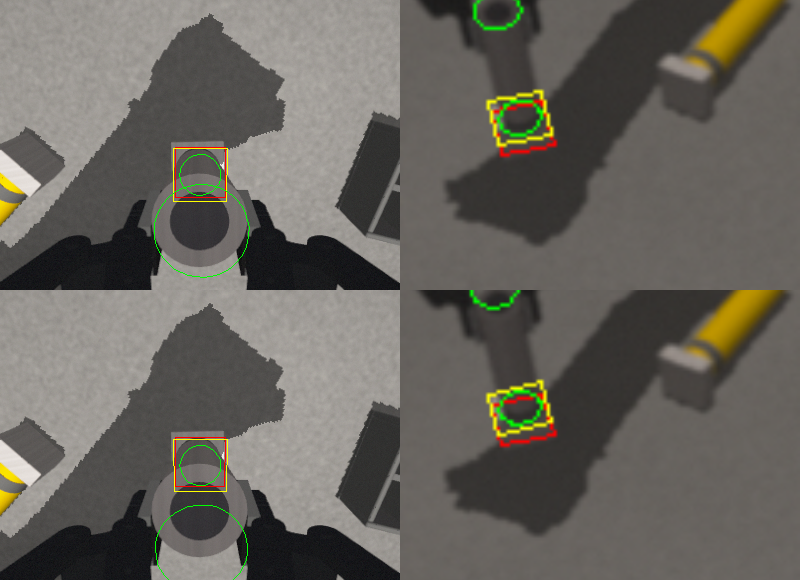

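```bash
python3 - <<'E'
from arc import *
s=robot.sense(); p0=np.array(s["tcp_pos"]); R0=Ro.from_euler("xyz",s["tcp_rot"]).as_matrix()
piv=PIV+.021*u
for dg in (5,9.5):
    Q=Ro.from_rotvec(-n*np.radians(dg)).as_matrix()  # rotates u->z
    assert (Q@u)[2]>0
    robot.move_straight(piv+Q@(p0-piv),vel=.05,attitude=rpy(Q@R0))
    s=robot.sense();print(dg,s["t"],s["opening"],s["wrist_force"],s["torque"])
snap("b90")
E
python3 ang.py 89
```

```text
5 32.5417 0.38660335050597344 [ 0.872 -0.04  -5.347] [-0.126  0.16  -0.011]
9.5 32.8583 0.38932315052084565 [-0.097 -0.011 -5.213] [-0.232  0.348 -0.02 ]
scene 936 a,z,deg,lat -0.0004730843671936049 0.0016340277624013041 89.2485698342533 -0.001040984237242385 edge a,z 0.021525023644505703 0.0013455075627431684 med 0.0012844177245574656
top 355 a,z,deg,lat 0.001999327841660334 0.0011676058431460943 89.60927271381018 0.0009776234432260608 edge a,z 0.023998816285617525 0.0010175784983255487 med 0.0008191712276944263
wrist 14043 a,z,deg,lat 0.00013229226826972222 0.0009255561843813653 89.28851532644293 0.0010491181993250792 edge a,z 0.022130596084364434 0.0006523727024637033 med 0.0006982184386684354
all 15334 a,z,deg,lat 0.00014299852200845247 0.0009334600021736287 89.29089796724887 0.0008138324836729728 edge a,z 0.022141313679397402 0.0006611913183492588 med 0.0007675864725266851
```

View pics/wrist_b90.png

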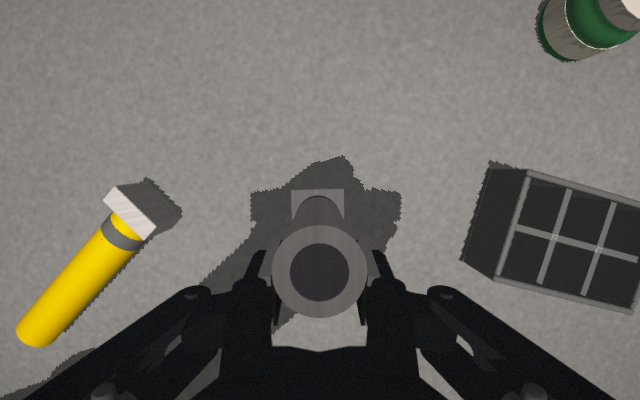

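View pics/scene_b90.png

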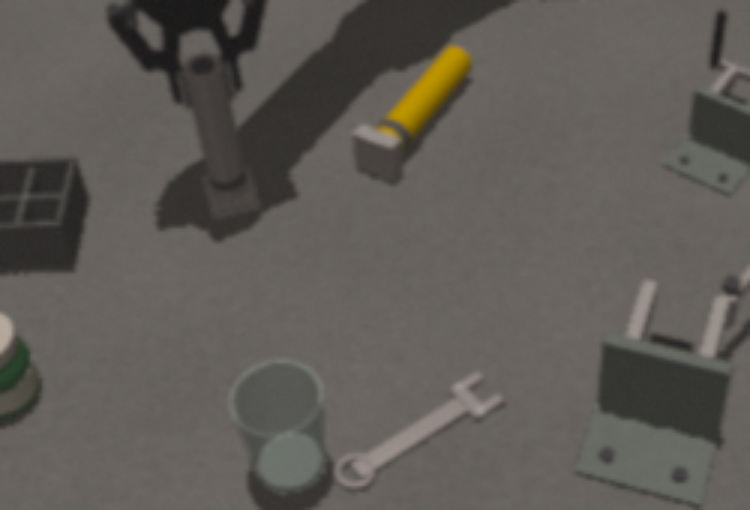

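```bash
cat > carry.py <<'E'
from plan import *
from plant import robot
import pickle
def Rz(a): return Ro.from_rotvec([0,0,a]).as_matrix()
class C: pass
def save(**k): pickle.dump(k,open("carry.pkl","wb"))
def load(): return pickle.load(open("carry.pkl","rb"))
def target(c,foot,yaw):
    """foot: 3-vector for foot centre; yaw: of column 'u' axis"""
    D=Rz(yaw-c["yaw0"]); return np.array(foot)+D@(c["p0"]-c["foot0"]), rpy(D@c["R0"])
E
python3 - <<'E'
from arc import *
import carry
robot.grip(.6); 
import ang
ang.colstate(np.radians(90))
robot.grip(.3,strength=40)
s=robot.sense(); print(s["t"],s["opening"],s["wrist_force"],s["tcp_pos"],s["tcp_rot"])
foot0=PIV+0.0005*u+.0005*n; foot0[2]=0
carry.save(p0=np.array(s["tcp_pos"]),R0=Ro.from_euler("xyz",s["tcp_rot"]).as_matrix(),foot0=foot0,yaw0=YAW)
c=carry.load()
B=np.array([.585,.170]);by=-.118; bx=np.array([np.cos(by),np.sin(by)])
for x,z in((-.11,.06),(-.11,.008),(0,.005)):
    p,o=carry.target(c,np.r_[B+x*bx,z],by); print(p,robot.inverse_kinematics(p,o))
ang.colstate(np.radians(90))
E
```

```text
scene 814 a,z,deg,lat 0.03351289277287199 0.001359494378574973 93.37843902009617 0.0004133176065286971 edge a,z 0.055474658419131136 0.002655970255246636 med 0.00479695317728133
top 322 a,z,deg,lat 0.001305355639120001 0.0003569174597666646 89.6062783660719 0.0015914695683794998 edge a,z 0.02330483621242118 0.00020574039489245052 med 0.0006871649912874736
wrist 13310 a,z,deg,lat -5.940438070207745e-05 0.00023352009369087166 90.33597232004101 0.0017938254205690871 edge a,z 0.021940217391736502 0.00036252346436966166 med 0.0005776575931804862
all 14446 a,z,deg,lat -4.839763972131148e-05 0.00023687460934381294 90.34219421249693 0.0016696067868694517 edge a,z 0.02195120999420416 0.0003682669733839427 med 0.0006224258809534311
33.875 0.3836986509059478 [-1.6316  0.6573  3.7182] [ 0.4557 -0.2526  0.1039] [-2.9401 -0.     -1.0909]
[0.4738 0.183  0.1639] [ 0.1052  0.2452 -0.7232  2.0742  0.4257  0.7708 -2.5699]
[0.4738 0.183  0.1119] [-0.0921  0.2927 -0.5084  2.1343  0.4589  0.6419 -2.6146]
[0.583  0.17   0.1089] [-0.1669  0.4116 -0.3033  1.9347  0.3672  0.671  -2.3967]
scene 935 a,z,deg,lat -0.0002633992142118806 0.0008628502604055827 90.0644887341307 -0.0008787184782936594 edge a,z 0.021736586850528032 0.0008876121514798748 med 0.0012408292071098004
top 351 a,z,deg,lat 0.0018179167275449053 6.743914437888102e-05 90.40119160778318 0.0013247127208199283 edge a,z 0.02381737740406827 0.00022148440429334087 med 0.0008278496183238872
wrist 14133 a,z,deg,lat 1.1692501407331065e-05 0.000281829271097639 89.98597269990167 0.0010361485644558247 edge a,z 0.022011691842088323 0.00027644317457005695 med 0.0006859742907576842
all 15419 a,z,deg,lat 3.2572457450626416e-05 0.00028514578466375074 89.99300862598645 0.0008742733785367654 edge a,z 0.022032572293666244 0.0002824612897633666 med 0.0007529798362506113
```

Run:
```python
from arc import *
import carry
c=carry.load(); c["foot0"]=PIV+np.r_[0,0,0]+.0009*n; carry.save(**c)
robot.move_straight(c["p0"]+[0,0,.065],vel=.12)
s=robot.sense();print(s["t"],s["opening"],s["wrist_force"])
B=np.array([.585,.170]);by=-.118; bx=np.array([np.cos(by),np.sin(by)])
F0=c["foot0"][:2]; F1=B-.105*bx
for k in(.5,1):
    p,o=carry.target(c,np.r_[F0+k*(F1-F0),.065],c["yaw0"]+k*(by-c["yaw0"]))
    robot.move_straight(p,vel=.2,attitude=o)
    s=robot.sense();print(k,s["t"],s["opening"],s["wrist_force"],s["joint_pos"])
for nm in("wrist","top","scene"):
    f=robot.grab_frame(nm); pickle.dump(f,open(f"pics/{nm}_pre.pkl","wb")); cv2.imwrite(f"pics/{nm}_pre.png",f["image"][...,::-1])
from fit import *
for nm in("wrist","scene"): fit_clamp(cloud(pickle.load(open(f"pics/{nm}_pre.pkl","rb"))))
```

```text
34.7167 0.3854098334205717 [-0.452  0.322 -6.238]
0.5 35.9583 0.3894674393986631 [ 0.613 -0.337 -5.675] [ 0.629  0.142 -0.66   2.161  0.087  0.672 -1.471]
1 37.2 0.386279856952635 [-0.514 -0.748 -5.42 ] [ 0.078  0.238 -0.679  2.062  0.401  0.777 -2.538]
clamp 9782 [ 0.582   0.1707 -0.1022] -5.853021265370478 rms 0.001083706448342426
clamp 2593 [ 0.5858  0.1702 -0.1306] -7.480897149892066 rms 0.001078652477653097
```

View pics/wrist_pre.png

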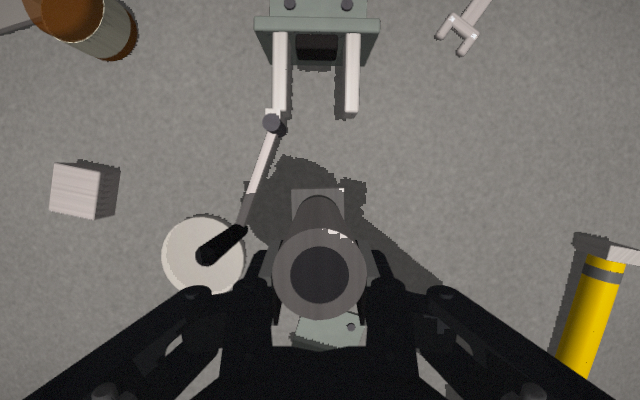

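View pics/scene_pre.png

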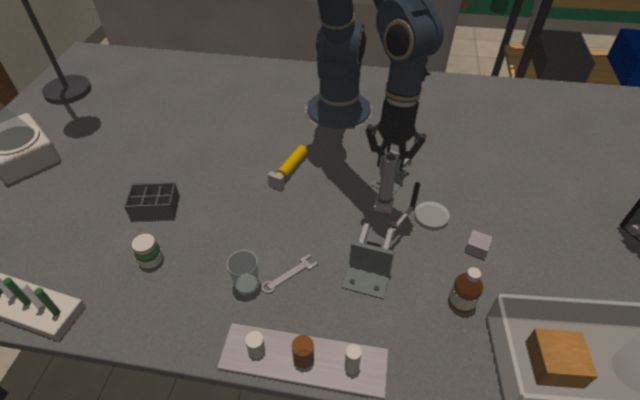

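Run:
```python
from plan import *
from h import *; import pickle
f=pickle.load(open("pics/top0.pkl","rb"));P=cloud(f).reshape(-1,3);Q=P[(P[:,0]>.3)&(P[:,0]<.455)&(P[:,1]>.1)&(P[:,1]<.24)&(P[:,2]>.02)]
print("small clamp",Q.min(0),Q.max(0)); H=Q[Q[:,2]>.09];print(H.mean(0) if len(H) else 0)
f=pickle.load(open("pics/wrist_pre.pkl","rb"))
outs=[]
for b in((.582,.1707,-.102),(.5855,.1702,-.13),(.584,.1705,-.115)):
    im=f["image"][...,::-1].copy()
    bx=np.array([np.cos(b[2]),np.sin(b[2])]);bv=np.array([-bx[1],bx[0]])
    for pts,col,cl in(([(-.022,-.023,.083),(.04,-.023,.083)],(0,0,255),0),([(-.022,.023,.083),(.04,.023,.083)],(0,0,255),0),([(.04,-.05,.085),(.04,.05,.085),(.052,.05,.085),(.052,-.05,.085)],(0,255,0),1),([(-.022,-.023,.083),(-.022,.023,.083)],(255,0,0),0)):
        q=proj(f,[np.r_[np.array(b[:2])+x*bx+y*bv,z] for x,y,z in pts]).round().astype(int); cv2.polylines(im,[q],bool(cl),col,1)
    outs.append(cv2.resize(im[0:140,220:400],None,fx=2,fy=2,interpolation=cv2.INTER_NEAREST)[:, :360])
cv2.imwrite("pics/bayov.png",np.vstack([np.hstack(outs[:2]),np.hstack([outs[2],outs[2]*0])]))
```

```text
small clamp [0.3   0.162 0.022] [0.333 0.231 0.066]
0
```

View pics/bayov.png

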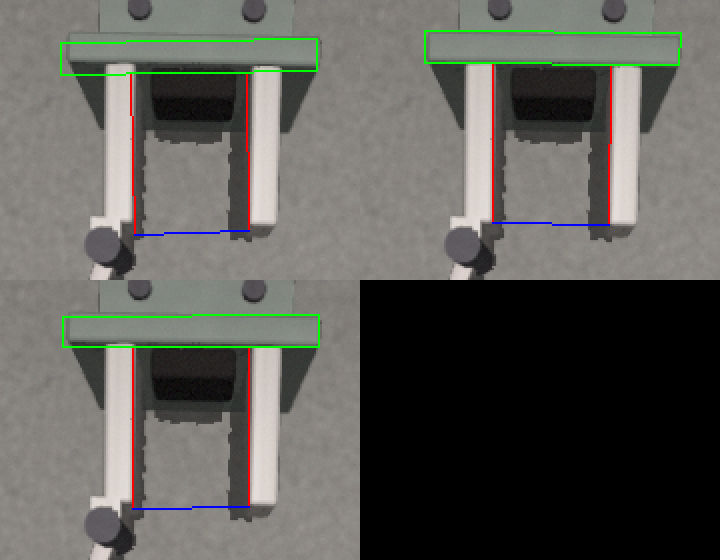

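```bash
cat > bay.py <<'E'
import numpy as np
B=np.array([.5855,.1701]);by=-.122; bx=np.array([np.cos(by),np.sin(by)]); bv=np.array([-bx[1],bx[0]])
def W(x,y,z): return np.r_[B+x*bx+y*bv,z]
E
python3 - <<'E'
from arc import *
from bay import *
import carry
c=carry.load()
for (x,z,v) in((-.1,.065,.1),(-.1,.008,.12),(-.05,.008,.1),(0,.008,.06)):
    p,o=carry.target(c,W(x,0,z),by)
    hit=robot.move_straight(p,vel=v,attitude=o,contact_N=8)
    s=robot.sense();print(x,z,hit,s["t"],s["opening"],s["wrist_force"],s["joint_pos"][6])
    if hit: break
for nm in("wrist","top","scene"):
    f=robot.grab_frame(nm); pickle.dump(f,open(f"pics/{nm}_in.pkl","wb")); cv2.imwrite(f"pics/{nm}_in.png",f["image"][...,::-1] if nm=="wrist" else cv2.resize(f["image"][...,::-1][140:310,300:500],None,fx=3.5,fy=3.5) if nm=="scene" else cv2.resize(f["image"][...,::-1][110:250,190:340],None,fx=4,fy=4))
E
```

```text
-0.1 0.065 False 37.6 0.38613451264262477 [ 0.135  0.349 -5.777] -2.5408706335138382
-0.1 0.008 False 38.225 0.3852231674449096 [ 0.813 -0.307 -4.691] -2.6330012188650547
-0.05 0.008 False 38.875 0.3820456807243907 [-0.781 -0.024 -5.259] -2.574372547410113
0 0.008 False 39.8583 0.3831234935892696 [-0.23  -0.415 -6.612] -2.5183500107439
```

View pics/wrist_in.png

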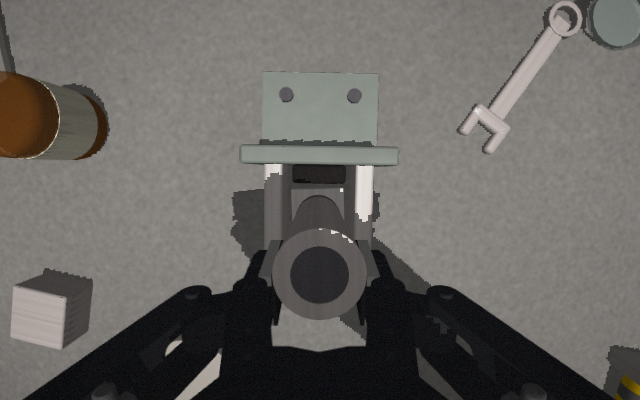

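View pics/scene_in.png

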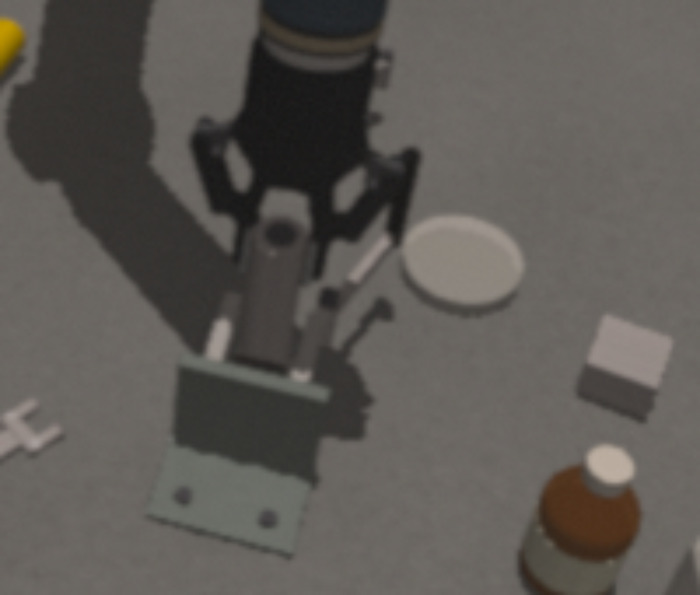

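Run:
```python
from arc import *
from bay import *
import carry
c=carry.load()
p,o=carry.target(c,W(0,0,-.004),by)
hit=robot.move_straight(p,vel=.015,attitude=o,contact_N=3)
s=robot.sense();print(hit,s["t"],s["tcp_pos"]-p,s["wrist_force"])
# fit
from h import *
from scipy.optimize import least_squares
P=cloud(robot.grab_frame("wrist")).reshape(-1,3);P=P[np.isfinite(P[:,0])]
d=P[:,:2]-B; L=np.stack([d@bx,d@bv,P[:,2]],1)
t=L[(np.hypot(L[:,0],L[:,1])<.03)&(L[:,2]>.155)&(L[:,2]<.18)]
print("top rim",len(t),t.min(0),t.max(0),(t.min(0)+t.max(0))/2,np.median(t[:,2]))
```

```text
True 40.575 [-0.     0.     0.004] [-0.616  0.996  6.654]
top rim 10066 [-0.024 -0.03   0.155] [0.017 0.03  0.18 ] [-0.003 -0.     0.168] 0.16523393338468445
```

Run:
```python
from arc import *
from bay import *
from h import *
robot.grip(.6)
s=robot.sense(); p=np.array(s["tcp_pos"]); print(s["t"])
robot.move_straight(p+[0,0,.09],vel=.15)
for nm in("wrist","top","scene"):
    f=robot.grab_frame(nm); pickle.dump(f,open(f"pics/{nm}_rel.pkl","wb")); cv2.imwrite(f"pics/{nm}_rel.png",f["image"][...,::-1] if nm=="wrist" else cv2.resize(f["image"][...,::-1][140:310,300:500],None,fx=3.5,fy=3.5) if nm=="scene" else cv2.resize(f["image"][...,::-1][110:250,190:340],None,fx=4,fy=4))
    P=cloud(f).reshape(-1,3);P=P[np.isfinite(P[:,0])]
    d=P[:,:2]-B; L=np.stack([d@bx,d@bv,P[:,2]],1)
    t=L[(np.hypot(L[:,0],L[:,1])<.035)&(L[:,2]>.160)&(L[:,2]<.17)]
    if len(t): print(nm,"rim",len(t),(t.min(0)+t.max(0))/2,t.max(0)-t.min(0))
    t=L[(np.hypot(L[:,0]+.121,L[:,1]-.0705)<.03)&(L[:,2]>.145)&(L[:,2]<.16)]
    if len(t): print(nm,"handle top",len(t),t.mean(0),(t.min(0)+t.max(0))/2)
print(robot.sense()["t"])
h=W(-.032,.034,0)
for g in(1.96,1,.4,0,-.03):
    hp=W(-.032-.096*np.sin(g),.034-.096*np.cos(g),.097)
    r=[]
    for y in (0,np.pi/2,np.pi,-np.pi/2):
        xt=np.r_[np.cos(y+by),np.sin(y+by),0]; q=robot.inverse_kinematics(hp,rpy(Rtool(-Z,xt))); r.append(None if q is None else round(q[6],2))
    print(g,hp,r)
```

```text
40.9417
wrist rim 2263 [0.    0.    0.164] [0.034 0.034 0.007]
top rim 1 [ 0.018 -0.006  0.164] [0. 0. 0.]
scene rim 167 [ 0.002 -0.001  0.164] [0.035 0.035 0.008]
scene handle top 28 [-0.118  0.068  0.149] [-0.119  0.068  0.149]
41.8417
1.96 [0.474 0.255 0.097] [np.float64(-1.2), np.float64(0.16), np.float64(1.77), np.float64(-2.59)]
1 [0.471 0.166 0.097] [np.float64(-1.03), np.float64(0.3), np.float64(1.94), np.float64(-2.42)]
0.4 [0.51  0.125 0.097] [np.float64(-0.93), np.float64(0.4), np.float64(2.03), np.float64(-2.32)]
0 [0.546 0.112 0.097] [np.float64(-0.89), np.float64(0.45), np.float64(2.06), np.float64(-2.28)]
-0.03 [0.549 0.112 0.097] [np.float64(-0.89), np.float64(0.45), np.float64(2.06), np.float64(-2.27)]
```

View pics/wrist_rel.png

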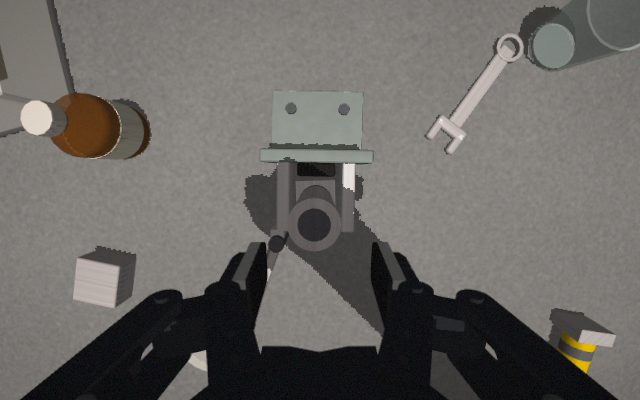

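View pics/scene_rel.png

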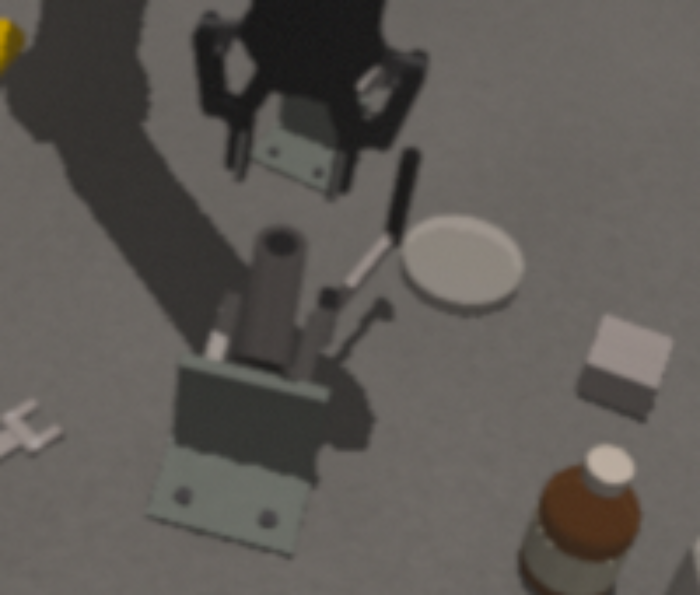

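```bash
cat > gate.py <<'E'
from arc import *
from bay import *
def gp(g,z=.097):
    hp=W(-.032-.096*np.sin(g),.034-.096*np.cos(g),z)
    y=np.pi-g+by; xt=np.r_[np.cos(y),np.sin(y),0]
    return hp,rpy(Rtool(-Z,xt))
E
python3 - <<'E'
from gate import *
for g in np.linspace(1.945,-.04,8): 
    p,o=gp(g); q=robot.inverse_kinematics(p,o); print(round(g,2),None if q is None else q[6])
s=robot.sense(); robot.move_straight(np.array(s["tcp_pos"])+[-.03*bx[0],-.03*bx[1],.03],vel=.2)
p,o=gp(1.945,.20)
robot.move_straight(p,vel=.2,attitude=o)
robot.grip(.5)
f=robot.grab_frame("wrist"); cv2.imwrite("pics/wrist_g.png",f["image"][...,::-1])
s=robot.sense();print(s["t"],s["tcp_pos"],s["joint_pos"])
E
```

```text
1.94 -0.1696026141135714
1.66 0.10827088024030915
1.38 0.4865810324313164
1.09 0.8254824590069667
0.81 1.1604429618501735
0.53 1.486017269174972
0.24 1.8001840680778682
-0.04 2.103279904288374
45.4167 [0.473 0.253 0.2  ] [ 0.34   0.558 -1.252  1.833  0.575  1.181 -0.027]
```

View pics/wrist_g.png

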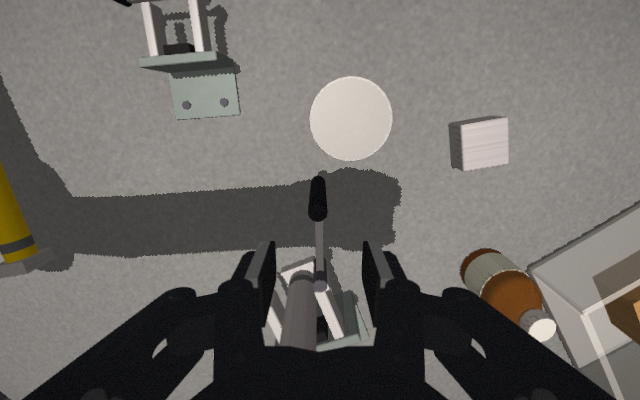

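Run:
```python
from gate import *
from h import *
f=robot.grab_frame("wrist")
q=gp(1.945)[0]
for z in(.15,.06): print(proj(f,[q[0],q[1],z]))
P=cloud(f); print(P[205:222:4,318], P[185,318])
R=P.reshape(-1,3); m=(np.hypot(R[:,0]-q[0],R[:,1]-q[1])<.03)&(R[:,2]>.14)&(R[:,2]<.155)
t=R[m]; print(len(t),(t.min(0)+t.max(0))/2,t.mean(0),q)
```

```text
[[319.225 212.605]]
[[319.127 181.825]]
[[0.468 0.255 0.15 ]
 [0.471 0.254 0.149]
 [0.473 0.252 0.149]
 [0.476 0.251 0.149]
 [0.479 0.249 0.149]] [0.467 0.256 0.098]
335 [0.473 0.252 0.146] [0.472 0.253 0.149] [0.473 0.253 0.097]
```

Projection and depth both put the handle at (0.473, 0.253), which matches the plan to within 1 mm. I'll pinch it and swing the gate.

Run:
```python
from gate import *
p,o=gp(1.945)
hit=robot.move_straight(p,vel=.12,attitude=o,contact_N=6); s=robot.sense(); print(hit,s["t"],s["tcp_pos"],s["wrist_force"])
if not hit:
    robot.grip(.05,strength=10); s=robot.sense(); print(s["opening"]*85)
    if s["opening"]*85>9:
        for g in np.linspace(1.945,0,11)[1:]:
            p,o=gp(g)
            robot.move_straight(p,vel=.1,attitude=o)
            s=robot.sense(); print(round(g,2),s["t"],round(s["opening"]*85,1),s["wrist_force"],s["torque"])
            if np.linalg.norm(s["wrist_force"][:2])>12 or s["opening"]<.1: print("STOP");break
for nm in("wrist","scene"):
    f=robot.grab_frame(nm); cv2.imwrite(f"pics/{nm}_g2.png",f["image"][...,::-1] if nm=="wrist" else cv2.resize(f["image"][...,::-1][140:310,300:500],None,fx=3.5,fy=3.5))
```

```text
False 46.475 [0.474 0.254 0.098] [ 0.326 -0.311 -0.522]
13.165861530304536
1.75 47.175 13.2 [ 0.756 -0.417  4.866] [-0.169  0.052 -0.037]
1.56 47.5167 13.7 [-0.932 -0.756  5.733] [-0.218  0.045 -0.078]
1.36 47.8583 13.4 [-0.567 -0.456  5.792] [-0.067  0.026  0.03 ]
1.17 48.2 13.5 [-0.599 -0.44   5.66 ] [-0.089  0.088  0.013]
0.97 48.5417 13.2 [-0.4   -0.556  5.359] [-0.095  0.089 -0.031]
0.78 48.8833 13.2 [-2.551 -0.216  6.215] [-0.119  0.328  0.076]
0.58 49.225 13.4 [-0.505 -1.659  5.824] [-0.33   0.151  0.   ]
0.39 49.5667 13.1 [-2.182 -1.452  6.555] [-0.291  0.263  0.082]
0.19 49.9083 13.5 [-0.505 -1.773  6.1  ] [-0.402  0.299  0.048]
0.0 50.25 12.7 [-3.468 -2.413  7.573] [-0.509  0.45   0.07 ]
```

View pics/scene_g2.png

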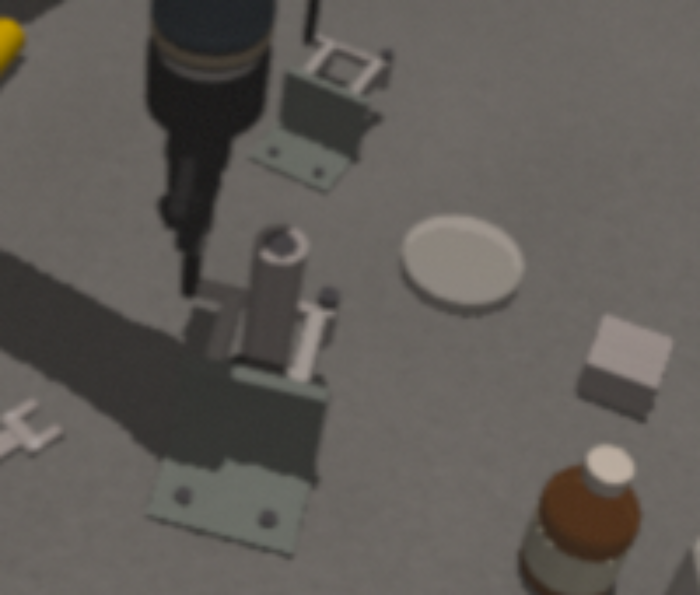

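View pics/wrist_g2.png

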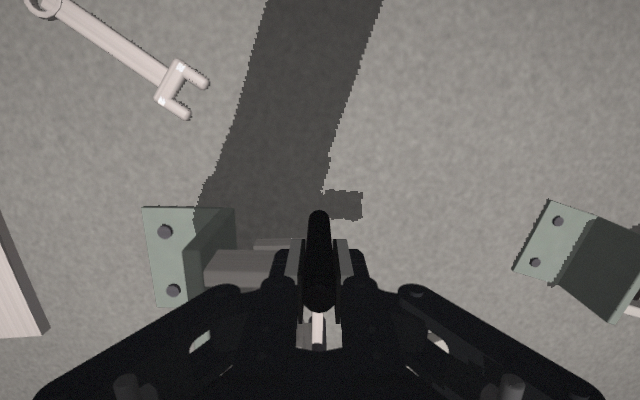

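Run:
```python
from gate import *
p,o=gp(0)
s=robot.sense(); p=np.array(s["tcp_pos"])
hit=robot.move_straight(p+np.r_[bx*.012,0],vel=.02,contact_N=7); s=robot.sense(); print(hit,s["t"],((s["tcp_pos"]-p)[:2])@bx,s["wrist_force"])
robot.grip(.4)
s=robot.sense(); p=np.array(s["tcp_pos"])
robot.move_straight(p+[0,0,.12],vel=.15)
robot.move_straight(p+[-.08,-.12,.14],vel=.25)
from h import *
for nm in("wrist","scene","top"):
    f=robot.grab_frame(nm); pickle.dump(f,open(f"pics/{nm}_end.pkl","wb")); cv2.imwrite(f"pics/{nm}_end.png",f["image"][...,::-1] if nm=="wrist" else cv2.resize(f["image"][...,::-1][140:310,300:500],None,fx=3.5,fy=3.5) if nm=="scene" else cv2.resize(f["image"][...,::-1][50:300],(800,312)))
    P=cloud(f).reshape(-1,3);P=P[np.isfinite(P[:,0])]
    d=P[:,:2]-B; L=np.stack([d@bx,d@bv,P[:,2]],1)
    t=L[(np.hypot(L[:,0],L[:,1])<.035)&(L[:,2]>.160)&(L[:,2]<.17)]
    if len(t): print(nm,"rim",len(t),(t.min(0)+t.max(0))/2,t.max(0)-t.min(0))
    t=L[(np.hypot(L[:,0]+.032,L[:,1]+.062)<.03)&(L[:,2]>.145)&(L[:,2]<.155)]
    if len(t): print(nm,"handle",len(t),t.mean(0),(t.min(0)+t.max(0))/2)
    t=L[(L[:,0]>-.06)&(L[:,0]<-.02)&(L[:,1]>-.05)&(L[:,1]<.02)&(L[:,2]>.068)&(L[:,2]<.078)]
    if len(t)>5: print(nm,"bar dir",len(t),np.polyfit(t[:,1],t[:,0],1), t.mean(0))
print(robot.sense()["t"])
```

```text
True 50.6417 -0.00014909280773776676 [-1.689 -0.671  5.143]
wrist rim 128 [ 0.008 -0.01   0.163] [0.019 0.018 0.006]
scene rim 163 [ 0.002 -0.001  0.165] [0.036 0.035 0.009]
scene handle 26 [-0.03  -0.062  0.149] [-0.031 -0.063  0.149]
scene bar dir 40 [-0.024 -0.031] [-0.031 -0.028  0.072]
top rim 161 [0.002 0.    0.165] [0.034 0.034 0.009]
top handle 24 [-0.031 -0.063  0.149] [-0.031 -0.063  0.149]
top bar dir 86 [ 0.01 -0.03] [-0.03  -0.014  0.072]
52.8083
```

View pics/scene_end.png

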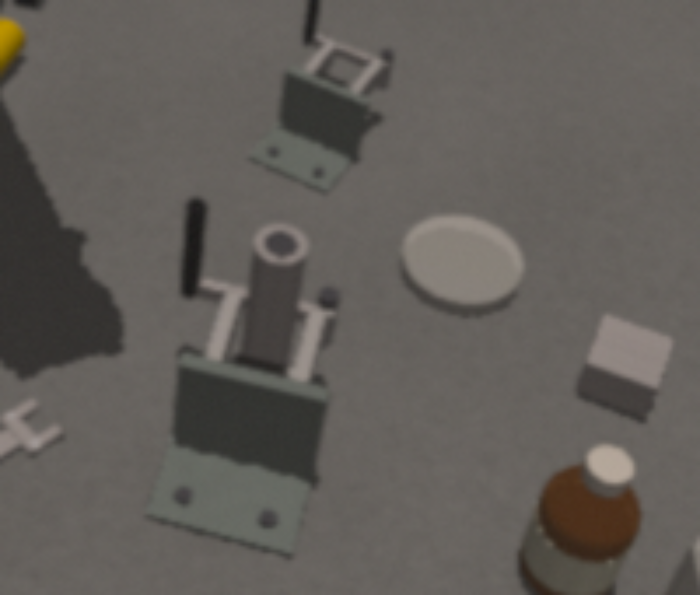

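View pics/top_end.png

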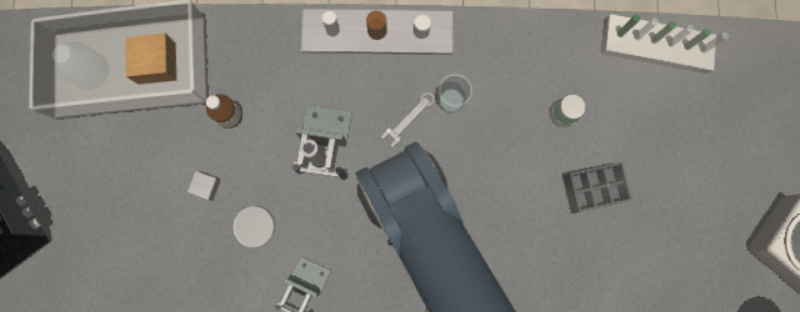

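Gate reads shut to within about 1 mm, but the last press stopped without moving. I'll give it one light push with closed fingers to be sure it's on its stop.

Run:
```python
from gate import *
from h import *
y=np.pi/2+by; o=rpy(Rtool(-Z,np.r_[np.cos(y),np.sin(y),0]))
robot.grip(0,strength=20)
p=W(-.075,-.062,.20); robot.move_straight(p,vel=.25,attitude=o)
p=W(-.075,-.062,.097+.008); robot.move_straight(p,vel=.2,attitude=o)
hit=robot.move_straight(W(-.054,-.062,.105),vel=.06); robot.sleep(.1)
hit=robot.move_straight(W(-.040,-.062,.105),vel=.015,contact_N=4); s=robot.sense()
print(hit,s["t"],((s["tcp_pos"][:2]-B)@bx),s["wrist_force"])
robot.move_straight(W(-.08,-.062,.105),vel=.1)
robot.move_straight(W(-.10,-.12,.22),vel=.25)
for nm in("scene","top"):
    f=robot.grab_frame(nm); pickle.dump(f,open(f"pics/{nm}_end2.pkl","wb"))
    cv2.imwrite(f"pics/{nm}_end2.png",cv2.resize(f["image"][...,::-1][140:310,300:500],None,fx=3.5,fy=3.5) if nm=="scene" else f["image"][...,::-1])
    P=cloud(f).reshape(-1,3);P=P[np.isfinite(P[:,0])]
    d=P[:,:2]-B; L=np.stack([d@bx,d@bv,P[:,2]],1)
    t=L[(np.hypot(L[:,0],L[:,1])<.035)&(L[:,2]>.160)&(L[:,2]<.17)]
    if len(t): print(nm,"rim",len(t),(t.min(0)+t.max(0))/2,t.max(0)-t.min(0))
    t=L[(np.hypot(L[:,0]+.032,L[:,1]+.062)<.03)&(L[:,2]>.145)&(L[:,2]<.155)]
    if len(t): print(nm,"handle",len(t),t.mean(0),(t.min(0)+t.max(0))/2)
print(robot.sense()["t"])
```

```text
True 56.675 -0.05040872187078541 [-0.002  0.831  0.302]
scene rim 169 [ 0.001 -0.001  0.164] [0.037 0.034 0.008]
scene handle 26 [-0.03  -0.062  0.149] [-0.03  -0.063  0.15 ]
top rim 162 [ 0.003 -0.     0.165] [0.034 0.033 0.009]
57.8917
```

View pics/scene_end2.png

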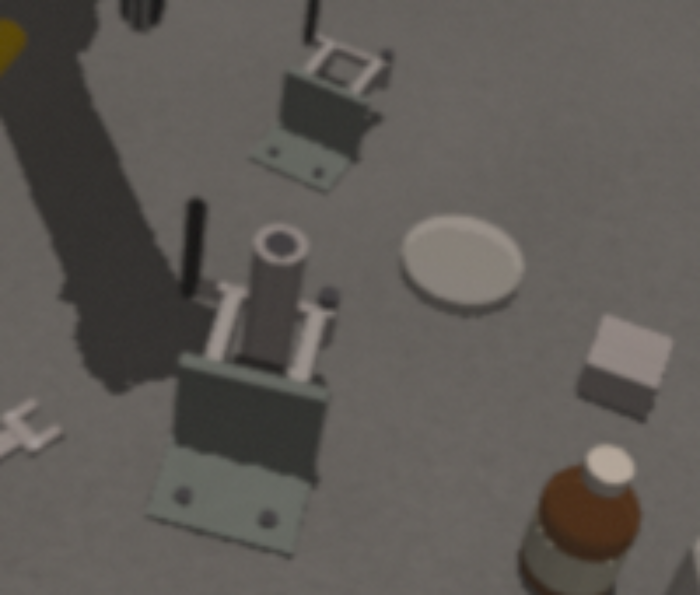

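```bash
python3 -c "
from plant import robot
robot.close_job(); print(robot.sense()['t'])"
```

```text
the job is handed in; nothing more can be done
the job is handed in; nothing more can be done
```

The column stands upright in the middle of the larger clamp's bay with the gate shut in front of it, and I handed the job in at about 58 s. It took three tries to raise the column, and on the second its foot left the bench.

**Last checks:**
- **Column:** its rim is centred within about 3 mm of the bay centre and 0.165 m high. I released it after a light touchdown of a few newtons, and the robot was clear of everything at the end.
- **Gate:** the handle measured at bay (-30, -62) mm against (-32, -62) for shut. A last light push stopped after about 4 N and the handle did not move, so I take it to be on its stop.
- **Other things on the bench:** they look unmoved in the last pictures, but I didn't measure them one by one.

**What went wrong or disagreed:**
- **Fingertip position:** the tips are about 17 mm behind the reported TCP, not 11 mm ahead as `robot.nose_length` says. My first grip therefore closed on top of the column and slipped off.
- **Second raise:** the column stuck in the pads at about 62°. The foot dragged about 43 mm and lifted about 7 mm. I lowered it back to where it had been lying and started again.
- **Third raise:** this one succeeded. The foot stayed on the bench at every check but its edge slid about 20 mm, so it was not a fixed pivot throughout.
- **First gate press:** it tripped its force limit without moving, so I added the final push.

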